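# Clear the case lid and hold it at its spring's balance

### The arm

A 6-joint arm with a two-finger parallel gripper is mounted at the origin on the work surface. World frame = base frame: x ahead of the robot, y to its left, z up, the work surface at z = 0. Lengths are in m, angles in rad, forces in N, time in s.
With the tool pointing down it reaches from about 0.35 to 0.975 m from the base axis. Payload 4.9 kg.
Tool frame: the origin (TCP) lies midway between the tips of the shut fingers; the grasp point (between the pads) lies 19 mm behind it (manip.pinch_z is the x of the grasp point in the tool frame, in m); x points along the fingers, y is the direction in which the jaws open and shut, and the axes are right-handed (so a half turn about x gives the same grasp; the last joint's range is limited). The gripper opens to 85 mm and grips with 20 to 120 N. Pads are 22 mm wide; open, the fingers measure 114 mm over their backs; the gripper's body (76 mm by 85 mm) begins 54 mm behind the grasp point. The pads swing forward as they close: fully open they stand 13 mm farther back than shut.
Start: joints at [-1.226, 0.053, 1.613, -0, 1.476, -0.119], TCP at [0.28, -0.559, 0.231] pointing down, gripper open.
Joint ranges: [-3.01, 3.01], [-1.01, 2.22], [0.06, 2.58], [-1.02, 4.17], [0.09, 2.62], [-3.14, 3.14]. Speed limits (rad/s): [2.57, 2.57, 3.14, 3.14, 3.14, 3.14].

### API

Orientations are given as a unit quaternion [w, x, y, z].
In Python, from plant import sensors, cams, workorder, manip gives the robot as it stands.
- The arm moves only by the tool drive_tool, never from a script. Its argument "series" is a list of rows, each an object of numbers: "x", "y", "z": the shift along the tool's x, y, z in units of 25 mm (1.0 is 25 mm); "ax", "ay", "az": the turn, a rotation vector about the tool's x, y, z in units of 5 degrees (1.0 is 5 degrees). A call has 1 to 5 rows; each row is the pose to reach, as a shift and turn from the pose commanded when the call began, along the tool's axes at that moment; what a row does not reach only later rows make up. A row lasts 1/12 s, in which the tool goes at most 41.7 mm and 7.16 degrees, less where a joint would pass 70% of its speed; a pose out of reach is approached as far as the arm can. A call with a gripper value outside its range is refused whole. "hand" is the opening, from 0 (shut) to 1 (fully open), set as the call begins (left out, the last holds). The fingers move at their own pace and stop on an object; the grip force is fixed at half the most. Time passes only in rows, so rows that repeat a pose let the fingers close. It gives the time, the measured TCP pose, the force and the opening at its end, in the units of the state.
- sensors.state(): the state, without advancing time (a new reading comes with each control period).
- cams.grab_frame(name): name is "scene" or "top"; returns a dict with "img" (384x512x3 uint8, blue, green, red), "camera_matrix" (3x3 intrinsics, pixels), "cam_to_world" (4x4, takes a point from camera to world coordinates). Camera axes: x right, y down, z forward; pixel columns grow to the right and rows downward; lengths in m; the calibration is good to about 2 mm. A picture is of the moment at which its call begins. There is no depth.
- workorder.job_done(): hands the job in, once; it reports no verdict.
The state is a dict: "time": time; "joint_pos": joint angles; "joint_vel": joint speeds; "joint_efforts": joint torques, N m; "tool_pos": TCP position; "tool_rot": TCP orientation; "contact_force": force on the tool from outside, world axes, zero at the start; "ft_torque": the same for the moment, N m; "gripper_width": opening from 0.0 (shut) to 1.0 (fully open).
Only numpy, scipy, OpenCV 4.12 (cv2) and the standard library are available. Lean on these libraries where they do the work, as an engineer would, in place of code of your own. Each camera call takes 0.05 s, during which the arm holds its last target.

### The job

Wipe the three loose brass offcuts off the closed lid of the cherry case into the metal tray against its side with the scraper block (do not touch them with the gripper), then set the scraper down on the bench, clear of case and tray. Then take the sprung lid by its bar handle, raise it steadily a few degrees past its balance point (54 degrees open) without letting it fly open, and ease it back to 5 to 10 degrees below that point so that the hinge spring can be checked. Finish there, still holding the lid still in the gripper, and leave the other things on the bench where they are.

Things in the scene. Friction and masses are not known exactly. Their poses are not given: they have to be found in the camera images.
- case: the fixed cherry case, 160 (x) x 180 (y) x 75 mm high without its lid, with dovetailed corners and an undone brass hook latch hanging on its front; origin at the centre of its underside, x from the front (handle side) to the hinge side, y to the side away from the tray, z up
- lid (a joint): opening angle of the sprung lid in rad, 0 = shut, 1.75 = stop. Balance point at 0.95 (54 deg): below it the 0.7 kg lid falls shut, above it the hinge spring swings it on to the stop; about 1 N at the handle moves it. A few degrees past the balance point is about 1.05, 5 to 10 degrees below it 0.78 to 0.86; beyond 1.3 it has flown open
- lid_handle (a point): middle of the lid's handle: a round brass bar 10 mm thick, 90 mm long along the case's y, on a rod at each end, 40 mm in front of the lid's front edge (35 mm free gap); 82 mm above the bench with the lid shut; moves with the lid at 205 mm from the hinge and can turn between the finger pads
- lid_hinge (a point): middle of the hinge line, at the case's back top edge, 75 mm above the bench, 80 mm behind the case's origin; the line runs along the case's y. The handle's bar lies 205 mm in front of it and 7 mm above it with the lid shut
- lid_top (a point): centre of the shut lid's flat top, 89 mm above the bench (fixed to the case). The lid is a cherry board 165 (x) x 210 (y) x 14 mm, overhanging the case's sides by 15 mm. The offcuts lie within 45 mm of this point in the case's x, and from 70 mm towards the tray to 55 mm away from it in the case's y
- tray: the fixed open aluminium tray, 160 (x) x 120 (y) x 35 mm, walls and floor 4 mm, standing against the case's -y side with its near wall under the lid's overhang, so that what is pushed over the lid's edge drops into it; origin at the centre of its underside, axes as the case's
- scraper: the scraper block, a pale wooden block with a steel foot, 24 (x) x 110 (y) x 65 mm high, about 0.12 kg, standing upright on the bench; origin at the centre of its underside, z up. Grip it across its 24 mm
- offcut_bar: a loose brass offcut, a block of 14 x 16 x 8 mm, lying on the closed lid at the start; origin at the centre of its underside
- offcut_disc: a loose brass offcut, a disc of 16 mm diameter and 8 mm height, lying on the closed lid at the start; origin at the centre of its underside
- offcut_angle: a loose brass offcut, an L-shaped piece of 14 x 14 x 10 mm, lying on the closed lid at the start; origin at the centre of its underside
- count_wheel: bystander: a brass toothed wheel lying flat, 72 mm across, 16 mm high at the arbor; origin at the centre of its underside
- fly_fan: bystander: a small steel fly fan lying flat, 56 x 18 mm, hub 16 mm high; origin at the centre of its underside
- screwdriver: bystander: a horn-handled screwdriver lying behind the case, 170 mm long along its x; origin under its middle
- loupe: bystander: a black eye loupe, 36 mm across, 26 mm high; origin at the centre of its underside
- oil_jar: bystander: a small amber jar, 44 mm across, 50 mm high; origin at the centre of its underside
There are look-alikes about, which are no part of the job. There is more than one size of the scraper; the job needs the larger.

How it is judged:
On the way, in this order (a step that is already met when the one before it is completed fails the run):
1. all three offcuts lie in the tray, wiped there with the scraper in the gripper, the lid still shut (x of offcut_bar in the frame of tray between -0.08 and 0.08 m and y of offcut_bar in the frame of tray between -0.06 and 0.06 m and height (world z) of each of offcut_bar, offcut_disc, offcut_angle below 0.035 m and x of offcut_disc in the frame of tray between -0.08 and 0.08 m and y of offcut_disc in the frame of tray between -0.06 and 0.06 m and x of offcut_angle in the frame of tray between -0.08 and 0.08 m and y of offcut_angle in the frame of tray between -0.06 and 0.06 m and contact force between the fingers and scraper above 0.5 N and value of joint lid below 0.08 rad), for 0.1 s.
2. the scraper stands or lies on the bench, let go, clear of case and tray, the lid still shut (height (world z) of scraper below 0.05 m and contact force between scraper and case below 0.1 N and contact force between scraper and tray below 0.1 N and contact force between the fingers and scraper below 0.1 N and linear speed of scraper below 0.03 m/s and value of joint lid below 0.08 rad), for 0.2 s.
3. the lid is raised past its balance point (value of joint lid above 0.98 rad), for 0.05 s.
At the end, for the whole second after the job is handed in: The lid is held still by the fingers at 0.72 to 0.92 rad, just below its balance point of 0.95 rad, after having been beyond 0.98 rad; the three offcuts lie in the tray (inside its outline, below its rim) and the scraper lies or stands on the bench, let go, touching neither case nor tray (value of joint lid between 0.72 and 0.92 rad and velocity of joint lid between -0.08 and 0.08 rad/s and contact force between the fingers and case above 0.1 N and height (world z) of scraper below 0.05 m and contact force between scraper and case below 0.1 N and contact force between scraper and tray below 0.1 N and contact force between the fingers and scraper below 0.1 N and linear speed of scraper below 0.03 m/s and x of offcut_bar in the frame of tray between -0.08 and 0.08 m and y of offcut_bar in the frame of tray between -0.06 and 0.06 m and height (world z) of each of offcut_bar, offcut_disc, offcut_angle below 0.035 m and x of offcut_disc in the frame of tray between -0.08 and 0.08 m and y of offcut_disc in the frame of tray between -0.06 and 0.06 m and x of offcut_angle in the frame of tray between -0.08 and 0.08 m and y of offcut_angle in the frame of tray between -0.06 and 0.06 m); the arm keeps its last pose, push and grip.
It fails at once if the lid flies open (beyond 1.3 rad, or swinging faster than 2 rad/s) (value of joint lid above 1.3 rad or velocity of joint lid above 2 rad/s).
It fails at once if the gripper or arm touches an offcut (contact force between any of the fingers, the arm and offcut_bar above 0.3 N or contact force between any of the fingers, the arm and offcut_disc above 0.3 N or contact force between any of the fingers, the arm and offcut_angle above 0.3 N).
It fails at once if a bystander is moved by more than 30 mm (distance of any of count_wheel, fly_fan, screwdriver, loupe, oil_jar from where it was at the start of the episode above 0.03 m).
It also fails if it takes over 61 s, if anything falls off the work surface, if the arm or the gripper's body presses on something with over 40 N, if the wrist force passes 120 N, or if a joint passes its speed limit or range.

## Working session

There is one attempt and no reset: what is moved stays moved. The work goes in short steps, Python scripts to look and compute and a tool call to move; the robot and the scene stay as the last step left them, time stands still between calls to the robot, and variables do not carry over. Pictures are saved under pics/ and viewed, and the job is handed in when it is done.

Besides the shell and the picture viewer there is one more tool, called by a JSON object that holds its "name" and its "arguments". drive_tool: Moves the arm, as the interface text tells. Its arguments: {"type":"object","properties":{"series":{"type":"array","items":{"type":"object","properties":{"x":{"type":"number"},"y":{"type":"number"},"z":{"type":"number"},"ax":{"type":"number"},"ay":{"type":"number"},"az":{"type":"number"}}}},"hand":{"type":"number"}},"required":["series"]}

```bash
ls; mkdir -p pics; python3 - <<'E'
from plant import sensors,cams,manip
import cv2
print(sensors.state()); print(manip.pinch_z, [a for a in dir(manip) if a[0]!='_'])
for n in ("scene","top"):
    f=cams.grab_frame(n); cv2.imwrite(f"pics/{n}0.png",f["img"]); print(n,f["camera_matrix"],f["cam_to_world"])
    cv2.imwrite(f"pics/{n}0b.png",cv2.resize(f["img"],(800,600),interpolation=cv2.INTER_CUBIC))
E
```

```text
pics
{'time': 0.0, 'joint_pos': array([-1.22604291e+00,  5.33242638e-02,  1.61427290e+00,  1.37713026e-05,
        1.47598679e+00, -1.18976981e-01]), 'joint_vel': array([-0.00062677,  0.00152151,  0.00109062, -0.00150147,  0.00028665,
       -0.00115647]), 'joint_efforts': array([-3.66947988e-04, -3.93673968e+01, -3.70179319e+01, -1.62128558e-04,
        6.90528075e-03, -7.53243739e-06]), 'tool_pos': array([ 0.27936398, -0.5584077 ,  0.23009582]), 'tool_rot': array([-0.16178771, -0.68810951, -0.1631879 ,  0.68825849]), 'contact_force': array([ 0.92598886, -0.25810132, -0.72200241]), 'ft_torque': array([-0.03286628, -0.00698982, -0.01277011]), 'gripper_width': 0.9991174805799514}
-0.0187 ['IKError', 'pinch_z']
scene [[353.61810045   0.         255.26383597]
 [  0.         353.61810045 191.34353397]
 [  0.           0.           1.        ]] [[-7.92161244e-01  3.60265372e-01 -4.92635184e-01  9.57366051e-01]
 [ 6.10311837e-01  4.67816281e-01 -6.39270982e-01  5.80295018e-01]
 [ 1.55560822e-04 -8.07066781e-01 -5.90460148e-01  5.48228229e-01]
 [ 0.00000000e+00  0.00000000e+00  0.00000000e+00  1.00000000e+00]]
top [[428.1181656    0.         250.26490981]
 [  0.         428.1181656  192.95346815]
 [  0.           0.           1.        ]] [[-0.01755453 -0.98784334  0.15445831  0.39564962]
 [-0.99973105  0.01968327  0.01226337  0.05350423]
 [-0.01515453 -0.15420149 -0.9879232   1.05899405]
 [ 0.          0.          0.          1.        ]]
```

View pics/scene0b.png

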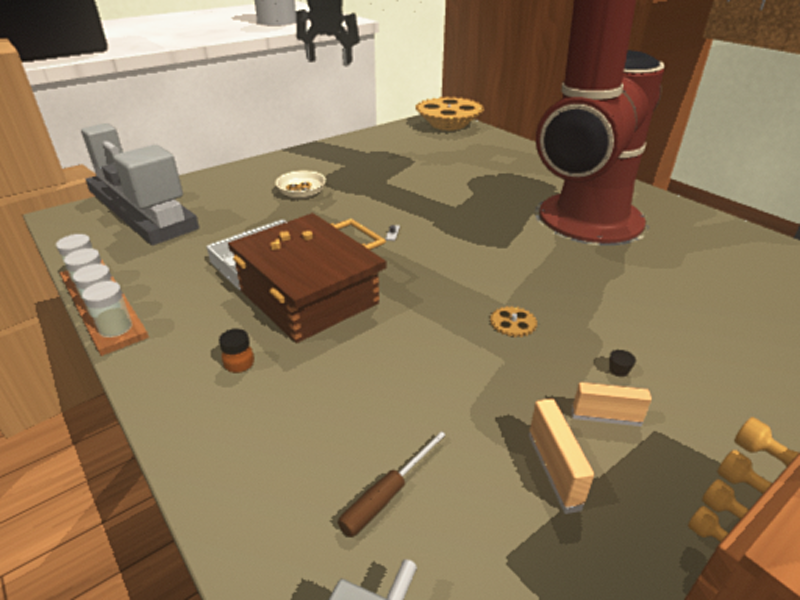

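View pics/top0b.png

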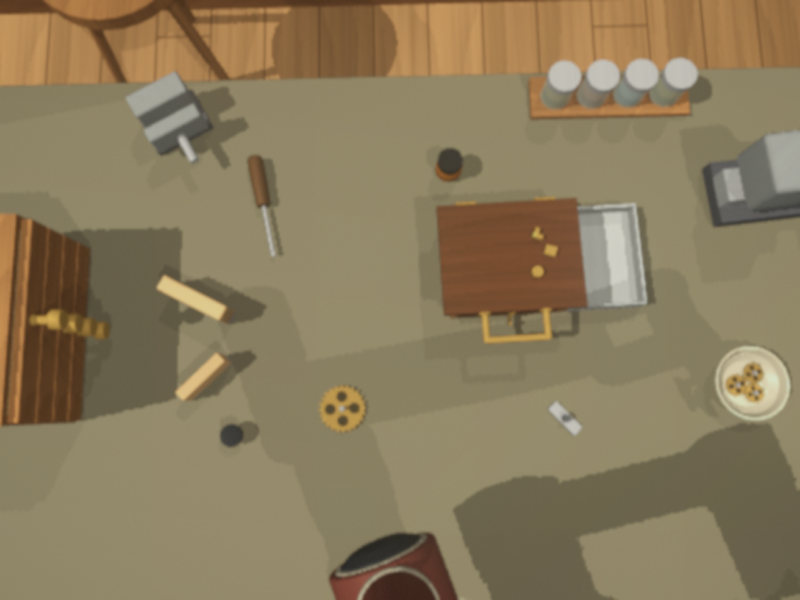

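```bash
cat > h.py <<'E'
import numpy as np, cv2
from plant import sensors,cams
from scipy.spatial.transform import Rotation as R
def cam(n):
    f=cams.grab_frame(n); return f
def unproj(f,u,v,z):
    K=f["camera_matrix"];T=f["cam_to_world"]
    d=T[:3,:3]@np.linalg.inv(K)@np.array([u,v,1.0]); o=T[:3,3]
    return o+d*(z-o[2])/d[2]
def proj(f,p):
    T=np.linalg.inv(f["cam_to_world"]);c=T[:3,:3]@np.array(p)+T[:3,3];q=f["camera_matrix"]@c;return q[:2]/q[2]
def crop(f,u0,v0,u1,v1,name):
    im=f["img"][v0:v1,u0:u1]; s=min(800/(u1-u0),600/(v1-v0))
    cv2.imwrite(name,cv2.resize(im,None,fx=s,fy=s,interpolation=cv2.INTER_CUBIC)); print(name,"scale",s)
def pose():
    s=sensors.state(); q=s["tool_rot"]; M=R.from_quat([q[1],q[2],q[3],q[0]]).as_matrix(); return s,s["tool_pos"],M
def delta(ptgt,Mtgt,p=None,M=None):
    """shift and turn in tool units"""
    if p is None: _,p,M=pose()
    d=M.T@(np.array(ptgt)-p)/0.025
    r=R.from_matrix(M.T@Mtgt).as_rotvec()/np.radians(5)
    return np.round(d,2),np.round(r,2)
E
python3 - <<'E'
from h import *
f=cam("top"); crop(f,270,120,420,225,"pics/c1.png"); crop(f,90,165,170,265,"pics/c2.png")
E
```

```text
pics/c1.png scale 5.333333333333333
pics/c2.png scale 6.0
```

View pics/c1.png

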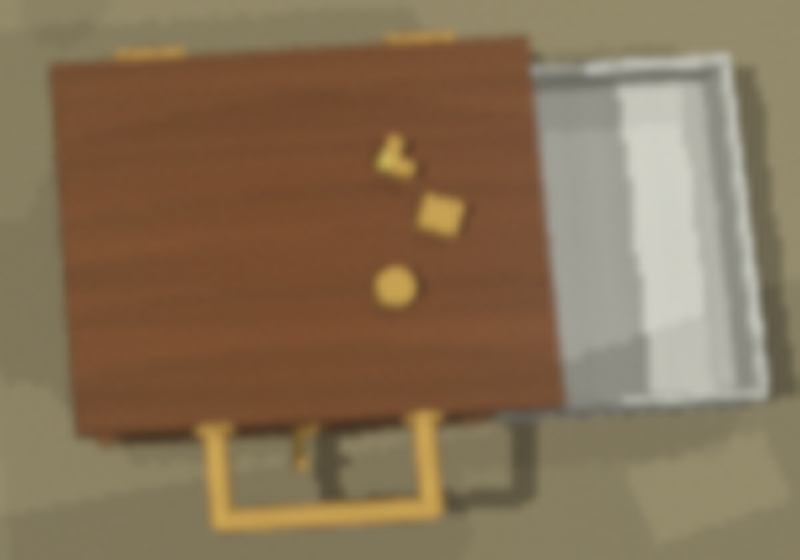

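View pics/c2.png

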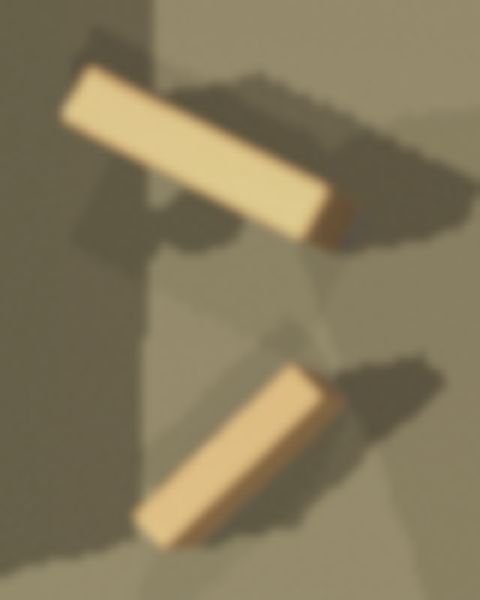

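```bash
python3 - <<'E'
from h import *
np.set_printoptions(precision=4,suppress=True)
f=cam("top")
def c1(u,v,z): return unproj(f,270+u/5.3333-.4,120+v/5.3333-.4,z)
def c2(u,v,z): return unproj(f,90+u/6-.4,165+v/6-.4,z)
L=[c1(*p,.089) for p in((50,65),(527,38),(565,407),(75,437))]
for p in L:print("lid",p)
print([np.linalg.norm(L[i]-L[(i+1)%4]) for i in range(4)], "ctr",np.mean(L,axis=0))
for i,j in((1,0),(2,3)): d=L[j]-L[i];print("yaxis ang from +y",np.degrees(np.arctan2(-d[0],d[1])))
for i,j in((3,0),(2,1)): d=L[j]-L[i];print("xaxis ang",np.degrees(np.arctan2(d[1],d[0])))
h=[c1(*p,.085) for p in((212,522),(442,507))];print("handle",h,np.mean(h,axis=0))
for n,p in dict(angle=(396,158),bar=(441,213),disc=(396,287)).items():print(n,c1(*p,.097))
for p in((727,55),(770,400)):print("tray far corners",c1(*p,.035))
S=[c2(*p,.065) for p in((92,65),(330,185),(302,243),(62,117))]
print("scr",S,[np.linalg.norm(S[i]-S[(i+1)%4]) for i in range(4)],np.mean(S,axis=0))
d=S[1]-S[0];print(np.degrees(np.arctan2(d[1],d[0])));d=S[2]-S[3];print(np.degrees(np.arctan2(d[1],d[0])))
S=[c2(*p,.045) for p in((293,362),(325,395),(165,548),(135,517))]
print("small",[np.linalg.norm(S[i]-S[(i+1)%4]) for i in range(4)],np.mean(S,axis=0))
for n,p in dict(wheel=(342,408),fan=(565,418),screw=(265,205),loupe=(231,435),jar=(450,165)).items():print(n,unproj(f,p[0]*.64,p[1]*.64,.02))
g=cam("scene");crop(g,300,220,430,335,"pics/c3.png");crop(g,130,130,260,225,"pics/c4.png")
print(pose()[2])
E
```

```text
lid [ 0.691  -0.0043  0.089 ]
lid [ 0.6986 -0.2137  0.089 ]
lid [ 0.5348 -0.22    0.089 ]
lid [ 0.5259 -0.0104  0.089 ]
[np.float64(0.20952119182073192), np.float64(0.16396583482815985), np.float64(0.20984531920741434), np.float64(0.16516946115495587)] ctr [ 0.6126 -0.1121  0.089 ]
yaxis ang from +y 2.083936508842727
yaxis ang from +y 2.4127066080134907
xaxis ang 2.11428351116489
xaxis ang 2.226561433283069
handle [array([ 0.4887, -0.068 ,  0.085 ]), array([ 0.4933, -0.1662,  0.085 ])] [ 0.491  -0.1171  0.085 ]
angle [ 0.6437 -0.1519  0.097 ]
bar [ 0.619  -0.1699  0.097 ]
disc [ 0.5869 -0.149   0.097 ]
tray far corners [ 0.7053 -0.32    0.035 ]
tray far corners [ 0.5439 -0.3275  0.035 ]
scr [array([0.6001, 0.4106, 0.065 ]), array([0.5501, 0.315 , 0.065 ]), array([0.5273, 0.3255, 0.065 ]), array([0.5794, 0.4218, 0.065 ])] [np.float64(0.10793613017106787), np.float64(0.02507481000421161), np.float64(0.10947612071694192), np.float64(0.023528023840290183)] [0.5642 0.3682 0.065 ]
-117.5923885295402
-118.38781430601381
small [np.float64(0.01861222418783779), np.float64(0.08528871763175615), np.float64(0.01732432190758111), np.float64(0.08543788445147982)] [0.4462 0.3577 0.045 ]
wheel [0.3941 0.1446 0.02  ]
fan [ 0.373  -0.1957  0.02  ]
screw [0.7197 0.2669 0.02  ]
loupe [0.3562 0.3149 0.02  ]
jar [ 0.7802 -0.0331  0.02  ]
pics/c3.png scale 5.217391304347826
pics/c4.png scale 6.153846153846154
[[-0.0003  0.4473 -0.8944]
 [ 0.0009 -0.8944 -0.4473]
 [-1.     -0.001  -0.0001]]
```

View pics/c3.png

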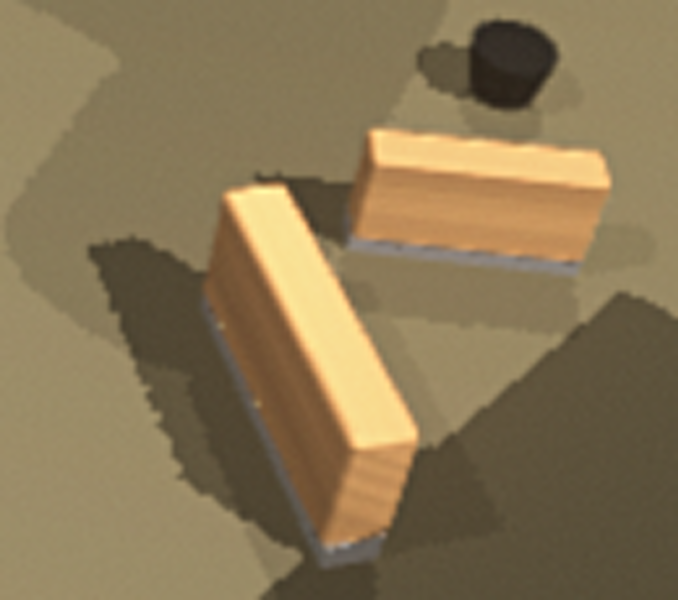

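View pics/c4.png

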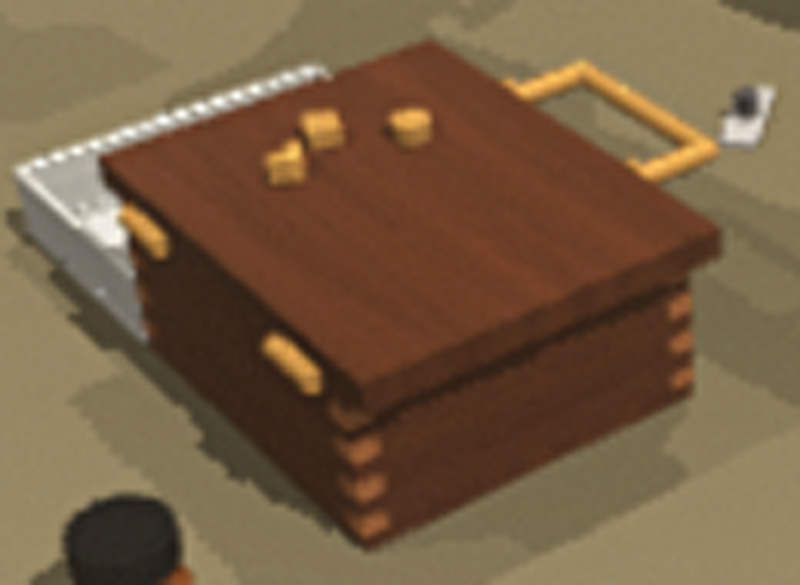

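```bash
cat >> h.py <<'E'
np.set_printoptions(precision=4,suppress=True)
def down(yang):
    a=np.radians(yang); y=np.array([np.cos(a),np.sin(a),0]); x=np.array([0,0,-1.]); return np.column_stack([x,y,np.cross(x,y)])
def go(p,yang):
    s,pp,M=pose(); print("t",round(s["time"],2),"pos",pp,"F",s["contact_force"],"w",round(s["gripper_width"],3)); print(*delta(p,down(yang)))
E
python3 - <<'E'
from h import *
go([.564,.368,.23],-28)
E
```

```text
t 0.25 pos [ 0.2795 -0.5587  0.2307] F [ 0.0946 -0.0816 -0.6291] w 1.002
[  0.06 -28.06 -26.76] [-7.09 -0.    0.01]
```

{"name": "drive_tool", "arguments": {"series": [{"y":-28.06,"z":-26.76,"ax":-7.09},{"y":-28.06,"z":-26.76,"ax":-7.09},{"y":-28.06,"z":-26.76,"ax":-7.09},{"y":-28.06,"z":-26.76,"ax":-7.09},{"y":-28.06,"z":-26.76,"ax":-7.09}], "hand": 0.7}}

```text
schema error: expected keys x, y, z, ax, ay, az
```

```bash
python3 -c "
from h import *
go([.564,.368,.23],-28)"
```

```text
t 0.25 pos [ 0.2795 -0.5587  0.2307] F [ 0.0946 -0.0816 -0.6291] w 1.002
[  0.06 -28.06 -26.76] [-7.09 -0.    0.01]
```

{"name": "drive_tool", "arguments": {"series": [{"x":0,"y":-28.06,"z":-26.76,"ax":-7.09,"ay":0,"az":0},{"x":0,"y":-28.06,"z":-26.76,"ax":-7.09,"ay":0,"az":0},{"x":0,"y":-28.06,"z":-26.76,"ax":-7.09,"ay":0,"az":0},{"x":0,"y":-28.06,"z":-26.76,"ax":-7.09,"ay":0,"az":0},{"x":0,"y":-28.06,"z":-26.76,"ax":-7.09,"ay":0,"az":0}], "hand": 0.7}}

```text
time: 0.67
tool_pos: [0.3408, -0.358, 0.231]
tool_rot: [0.366, 0.605, 0.366, -0.605]
contact_force: [-0.2, 0.3, -0.4]
gripper_width: 0.7
```

```bash
python3 -c "
from h import *
go([.564,.368,.23],-28)"
```

```text
t 0.67 pos [ 0.3408 -0.358   0.231 ] F [-0.1831  0.2935 -0.4424] w 0.7
[  0.05  -5.58 -29.86] [ 0.06 -0.    0.  ]
```

{"name": "drive_tool", "arguments": {"series": [{"x":0,"y":-5.58,"z":-29.86,"ax":0,"ay":0,"az":0},{"x":0,"y":-5.58,"z":-29.86,"ax":0,"ay":0,"az":0},{"x":0,"y":-5.58,"z":-29.86,"ax":0,"ay":0,"az":0},{"x":0,"y":-5.58,"z":-29.86,"ax":0,"ay":0,"az":0},{"x":0,"y":-5.58,"z":-29.86,"ax":0,"ay":0,"az":0}]}}

```text
time: 1.08
tool_pos: [0.4031, -0.1591, 0.2315]
tool_rot: [0.364, 0.606, 0.364, -0.606]
contact_force: [0.5, 0.5, -0.1]
gripper_width: 0.698
```

{"name": "drive_tool", "arguments": {"series": [{"x":0,"y":-5.58,"z":-29.86,"ax":0,"ay":0,"az":0},{"x":0,"y":-5.58,"z":-29.86,"ax":0,"ay":0,"az":0},{"x":0,"y":-5.58,"z":-29.86,"ax":0,"ay":0,"az":0},{"x":0,"y":-5.58,"z":-29.86,"ax":0,"ay":0,"az":0},{"x":0,"y":-5.58,"z":-29.86,"ax":0,"ay":0,"az":0}]}}

```text
time: 1.5
tool_pos: [0.4654, 0.04, 0.2315]
tool_rot: [0.365, 0.606, 0.364, -0.606]
contact_force: [1.1, -1.7, 1.2]
gripper_width: 0.697
```

```bash
python3 -c "
from h import *
go([.564,.368,.15],-28)"
```

```text
t 1.5 pos [0.4654 0.04   0.2315] F [ 1.1029 -1.6988  1.1904] w 0.697
[  3.26  -2.67 -13.44] [ 0.01 -0.   -0.01]
```

{"name": "drive_tool", "arguments": {"series": [{"x":3.26,"y":-2.67,"z":-13.44,"ax":0,"ay":0,"az":0},{"x":3.26,"y":-2.67,"z":-13.44,"ax":0,"ay":0,"az":0},{"x":3.26,"y":-2.67,"z":-13.44,"ax":0,"ay":0,"az":0},{"x":3.26,"y":-2.67,"z":-13.44,"ax":0,"ay":0,"az":0},{"x":3.26,"y":-2.67,"z":-13.44,"ax":0,"ay":0,"az":0}]}}

```text
time: 1.92
tool_pos: [0.5237, 0.2342, 0.1826]
tool_rot: [0.365, 0.606, 0.364, -0.606]
contact_force: [0.2, -1.7, 0.0]
gripper_width: 0.7
```

```bash
python3 -c "
from h import *
go([.564,.368,.15],-28)"
```

```text
t 1.92 pos [0.5237 0.2342 0.1826] F [ 0.2082 -1.6806  0.0477] w 0.7
[ 1.3  -1.09 -5.48] [ 0.01 -0.   -0.  ]
```

{"name": "drive_tool", "arguments": {"series": [{"x":1.3,"y":-1.09,"z":-5.48,"ax":0,"ay":0,"az":0},{"x":1.3,"y":-1.09,"z":-5.48,"ax":0,"ay":0,"az":0},{"x":1.3,"y":-1.09,"z":-5.48,"ax":0,"ay":0,"az":0},{"x":1.3,"y":-1.09,"z":-5.48,"ax":0,"ay":0,"az":0},{"x":1.3,"y":-1.09,"z":-5.48,"ax":0,"ay":0,"az":0}]}}

```text
time: 2.33
tool_pos: [0.5632, 0.3689, 0.1483]
tool_rot: [-0.365, -0.605, -0.366, 0.606]
contact_force: [-0.3, -0.5, -1.1]
gripper_width: 0.705
```

```bash
python3 -c "
from h import *
go([.564,.368,.025],-28)
f=cam('top');crop(f,70,145,190,265,'pics/d1.png')
f=cam('scene');crop(f,280,180,450,335,'pics/d2.png')"
```

```text
t 2.33 pos [0.5632 0.3689 0.1483] F [-0.3072 -0.4587 -1.1133] w 0.705
[4.93 0.05 0.01] [0.05 0.02 0.02]
pics/d1.png scale 5.0
pics/d2.png scale 3.870967741935484
```

View pics/d2.png

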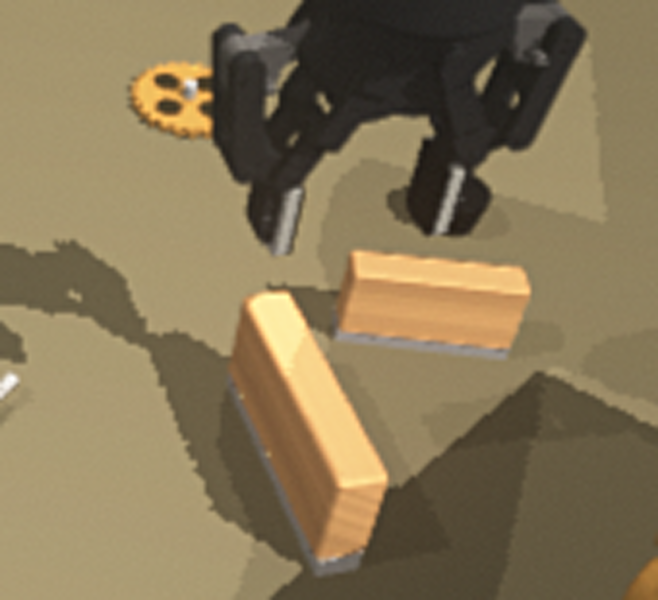

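View pics/d1.png

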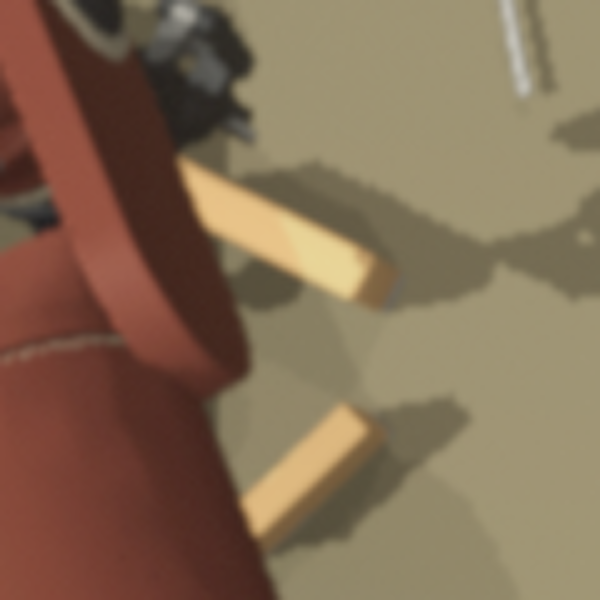

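{"name": "drive_tool", "arguments": {"series": [{"x":1.5,"y":0,"z":0,"ax":0,"ay":0,"az":0},{"x":3,"y":0,"z":0,"ax":0,"ay":0,"az":0},{"x":4.2,"y":0,"z":0,"ax":0,"ay":0,"az":0},{"x":4.9,"y":0,"z":0,"ax":0,"ay":0,"az":0},{"x":4.9,"y":0,"z":0,"ax":0,"ay":0,"az":0}]}}

```text
time: 2.85
tool_pos: [0.5603, 0.3622, 0.0228]
tool_rot: [-0.364, -0.603, -0.364, 0.61]
contact_force: [-0.1, 0.6, -0.4]
gripper_width: 0.702
```

```bash
python3 -c "
from h import *
go([.564,.368,.025],-28)
f=cam('scene');crop(f,280,180,450,335,'pics/d3.png')"
```

```text
t 2.85 pos [0.5603 0.3622 0.0228] F [-0.1379  0.6294 -0.4129] w 0.702
[-0.09  0.02 -0.27] [-0.02  0.09  0.06]
pics/d3.png scale 3.870967741935484
```

View pics/d3.png

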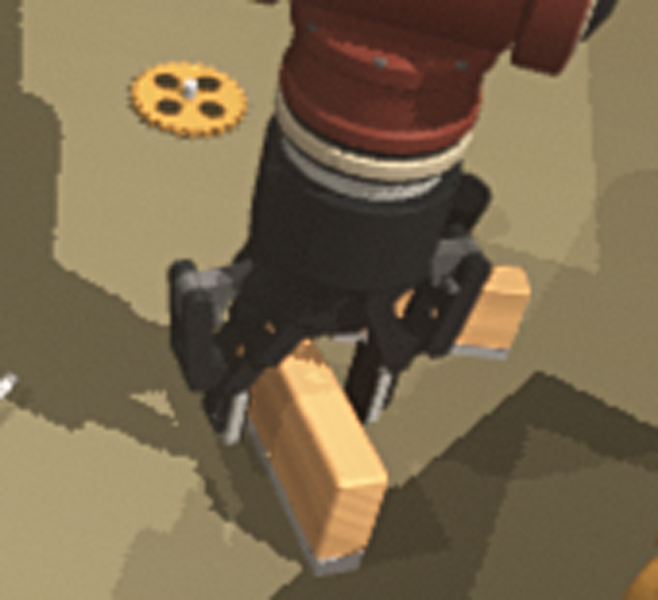

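{"name": "drive_tool", "arguments": {"series": [{"x":-0.05,"y":0.02,"z":-0.25,"ax":0,"ay":0.07,"az":0.06},{"x":-0.05,"y":0.02,"z":-0.25,"ax":0,"ay":0.07,"az":0.06}]}}

```text
time: 3.07
tool_pos: [0.5697, 0.372, 0.033]
tool_rot: [0.365, 0.611, 0.364, -0.601]
contact_force: [0.9, 0.5, 0.4]
gripper_width: 0.698
```

```bash
python3 -c "
from h import *
go([.564,.368,.025],-28)"
```

```text
t 3.07 pos [0.5697 0.372  0.033 ] F [0.8951 0.4826 0.3507] w 0.698
[ 0.32 -0.13  0.25] [-0.   -0.13 -0.1 ]
```

{"name": "drive_tool", "arguments": {"series": [{"x":0,"y":0,"z":0,"ax":0,"ay":0,"az":0},{"x":0,"y":0,"z":0,"ax":0,"ay":0,"az":0}]}}

```text
time: 3.23
tool_pos: [0.5686, 0.3716, 0.0318]
tool_rot: [0.365, 0.61, 0.364, -0.602]
contact_force: [-0.2, -0.6, -0.7]
gripper_width: 0.698
```

```bash
python3 -c "
from h import *
go([.564,.368,.025],-28)"
```

```text
t 3.23 pos [0.5686 0.3716 0.0318] F [-0.1865 -0.6296 -0.6889] w 0.698
[ 0.27 -0.1   0.22] [ 0.01 -0.11 -0.09]
```

{"name": "drive_tool", "arguments": {"series": [{"x":0.27,"y":-0.1,"z":0.22,"ax":0,"ay":-0.11,"az":-0.09},{"x":0.27,"y":-0.1,"z":0.22,"ax":0,"ay":-0.11,"az":-0.09},{"x":0.27,"y":-0.1,"z":0.22,"ax":0,"ay":-0.11,"az":-0.09}]}}

```text
time: 3.48
tool_pos: [0.5617, 0.3668, 0.0217]
tool_rot: [-0.364, -0.604, -0.365, 0.608]
contact_force: [-0.3, -0.3, 0.2]
gripper_width: 0.702
```

```bash
python3 -c "
from h import *
go([.564,.368,.025],-28)"
```

```text
t 3.48 pos [0.5617 0.3668 0.0217] F [-0.3165 -0.3069  0.1814] w 0.702
[-0.13  0.06 -0.08] [0.   0.06 0.04]
```

{"name": "drive_tool", "arguments": {"series": [{"x":0,"y":0,"z":0,"ax":0,"ay":0,"az":0},{"x":0,"y":0,"z":0,"ax":0,"ay":0,"az":0},{"x":0,"y":0,"z":0,"ax":0,"ay":0,"az":0},{"x":0,"y":0,"z":0,"ax":0,"ay":0,"az":0},{"x":0,"y":0,"z":0,"ax":0,"ay":0,"az":0}], "hand": 0}}

```text
time: 3.9
tool_pos: [0.5627, 0.3674, 0.0227]
tool_rot: [-0.364, -0.605, -0.364, 0.607]
contact_force: [-0.1, 0.8, 0.8]
gripper_width: 0.272
```

```bash
python3 -c "
from h import *
go([.564,.368,.025],-28)"
```

```text
t 3.9 pos [0.5627 0.3674 0.0227] F [-0.1157  0.7536  0.7712] w 0.272
[-0.09  0.04 -0.04] [0.   0.03 0.03]
```

{"name": "drive_tool", "arguments": {"series": [{"x":-1,"y":0,"z":0,"ax":0,"ay":0,"az":0},{"x":-2.5,"y":0,"z":0,"ax":0,"ay":0,"az":0},{"x":-4,"y":0,"z":0,"ax":0,"ay":0,"az":0},{"x":-5.6,"y":0,"z":0,"ax":0,"ay":0,"az":0},{"x":-5.6,"y":0,"z":0,"ax":0,"ay":0,"az":0}]}}

```text
time: 4.32
tool_pos: [0.5676, 0.37, 0.1737]
tool_rot: [0.365, 0.61, 0.364, -0.602]
contact_force: [1.2, 0.5, 1.6]
gripper_width: 0.275
```

```bash
python3 -c "
from h import *
go([.6141,-.10,.165],-87.8)
f=cam('scene');cv2.imwrite('pics/e1.png',f['img'])"
```

```text
t 4.32 pos [0.5676 0.37   0.1737] F [1.1808 0.4676 1.646 ] w 0.275
[ 0.26 10.46 15.73] [11.97 -0.15 -0.01]
```

View pics/e1.png

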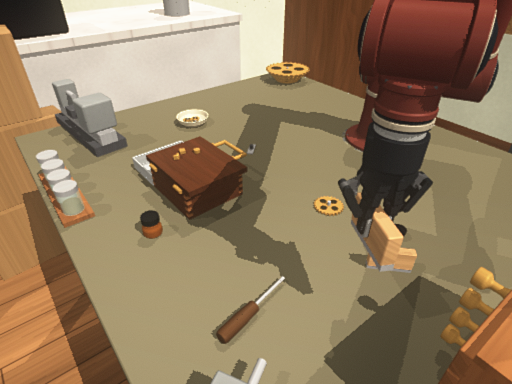

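{"name": "drive_tool", "arguments": {"series": [{"x":0,"y":10.46,"z":15.73,"ax":11.97,"ay":0,"az":0},{"x":0,"y":10.46,"z":15.73,"ax":11.97,"ay":0,"az":0},{"x":0,"y":10.46,"z":15.73,"ax":11.97,"ay":0,"az":0},{"x":0,"y":10.46,"z":15.73,"ax":11.97,"ay":0,"az":0},{"x":0,"y":10.46,"z":15.73,"ax":11.97,"ay":0,"az":0}]}}

```text
time: 4.78
tool_pos: [0.5823, 0.1584, 0.1609]
tool_rot: [-0.159, -0.687, -0.158, 0.692]
contact_force: [0.3, -0.9, -1.0]
gripper_width: 0.274
```

```bash
python3 -c "
from h import *
go([.6141,-.10,.165],-87.8)"
```

```text
t 4.78 pos [0.5823 0.1584 0.1609] F [ 0.3203 -0.9487 -1.0047] w 0.274
[-0.15  9.85  3.37] [ 4.74  0.08 -0.01]
```

{"name": "drive_tool", "arguments": {"series": [{"x":-0.1,"y":9.85,"z":3.37,"ax":4.74,"ay":0,"az":0},{"x":-0.1,"y":9.85,"z":3.37,"ax":4.74,"ay":0,"az":0},{"x":-0.1,"y":9.85,"z":3.37,"ax":4.74,"ay":0,"az":0},{"x":-0.1,"y":9.85,"z":3.37,"ax":4.74,"ay":0,"az":0},{"x":-0.1,"y":9.85,"z":3.37,"ax":4.74,"ay":0,"az":0}]}}

```text
time: 5.2
tool_pos: [0.609, -0.0482, 0.1633]
tool_rot: [-0.015, -0.705, -0.015, 0.709]
contact_force: [0.8, 0.5, -0.8]
gripper_width: 0.271
```

```bash
python3 -c "
from h import *
go([.6141,-.10,.145],-87.8)"
```

```text
t 5.2 pos [ 0.609  -0.0482  0.1633] F [ 0.8031  0.4741 -0.7641] w 0.271
[ 0.73  2.08 -0.12] [ 0.05  0.08 -0.01]
```

{"name": "drive_tool", "arguments": {"series": [{"x":0.7,"y":1,"z":-0.1,"ax":0.05,"ay":0.05,"az":0},{"x":0.7,"y":2.08,"z":-0.1,"ax":0.05,"ay":0.05,"az":0},{"x":0.7,"y":2.08,"z":-0.1,"ax":0.05,"ay":0.05,"az":0},{"x":0.7,"y":2.08,"z":-0.1,"ax":0.05,"ay":0.05,"az":0},{"x":0.7,"y":2.08,"z":-0.1,"ax":0.05,"ay":0.05,"az":0}]}}

```text
time: 5.62
tool_pos: [0.6142, -0.0978, 0.1465]
tool_rot: [-0.014, -0.706, -0.014, 0.707]
contact_force: [0.7, -0.3, -0.6]
gripper_width: 0.276
```

```bash
python3 -c "
from h import *
go([.6141,-.10,.1145],-87.8)
f=cam('top');crop(f,250,100,430,235,'pics/f1.png')
f=cam('scene');crop(f,110,110,270,230,'pics/f2.png')"
```

```text
t 5.62 pos [ 0.6142 -0.0978  0.1465] F [ 0.6793 -0.3282 -0.6186] w 0.276
[1.28 0.09 0.01] [ 0.01  0.02 -0.01]
pics/f1.png scale 4.444444444444445
pics/f2.png scale 5.0
```

View pics/f1.png

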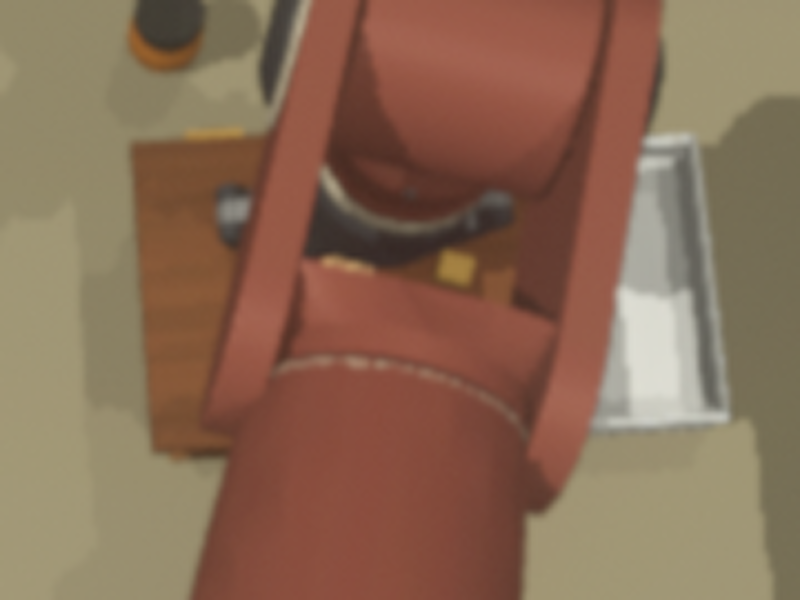

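View pics/f2.png

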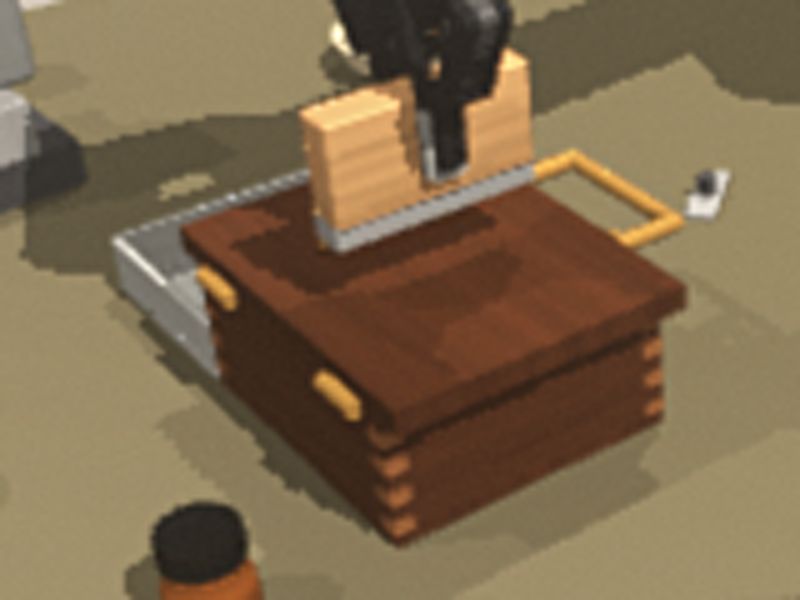

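{"name": "drive_tool", "arguments": {"series": [{"x":0.5,"y":0.09,"z":0,"ax":0,"ay":0,"az":0},{"x":1,"y":0.09,"z":0,"ax":0,"ay":0,"az":0},{"x":1.3,"y":0.09,"z":0,"ax":0,"ay":0,"az":0},{"x":1.3,"y":0.09,"z":0,"ax":0,"ay":0,"az":0},{"x":1.3,"y":0.09,"z":0,"ax":0,"ay":0,"az":0}]}}

```text
time: 6.13
tool_pos: [0.6143, -0.1001, 0.1139]
tool_rot: [-0.014, -0.706, -0.014, 0.708]
contact_force: [-0.1, 0.3, -1.8]
gripper_width: 0.274
```

```bash
python3 -c "
from h import *
go([.6184,-.210,.1140],-87.8)
f=cam('scene');crop(f,110,110,270,230,'pics/f3.png')"
```

```text
t 6.13 pos [ 0.6143 -0.1001  0.1139] F [-0.0891  0.2803 -1.8427] w 0.274
[0.   4.4  0.01] [ 0.02  0.02 -0.01]
pics/f3.png scale 5.0
```

View pics/f3.png

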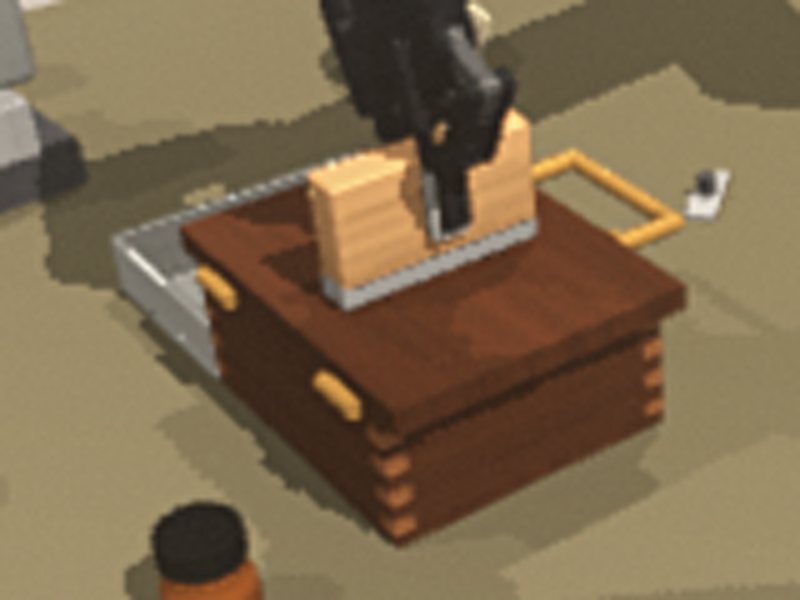

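{"name": "drive_tool", "arguments": {"series": [{"x":0,"y":0.3,"z":0,"ax":0,"ay":0,"az":0},{"x":0,"y":0.6,"z":0,"ax":0,"ay":0,"az":0},{"x":0,"y":0.9,"z":0,"ax":0,"ay":0,"az":0},{"x":0,"y":1.2,"z":0,"ax":0,"ay":0,"az":0},{"x":0,"y":1.5,"z":0,"ax":0,"ay":0,"az":0}]}}

```text
time: 6.6
tool_pos: [0.6165, -0.1392, 0.1155]
tool_rot: [0.014, 0.707, 0.013, -0.707]
contact_force: [0.1, 0.1, -1.2]
gripper_width: 0.274
```

{"name": "drive_tool", "arguments": {"series": [{"x":0,"y":0.3,"z":0,"ax":0,"ay":0,"az":0},{"x":0,"y":0.6,"z":0,"ax":0,"ay":0,"az":0},{"x":0,"y":0.9,"z":0,"ax":0,"ay":0,"az":0},{"x":0,"y":1.2,"z":0,"ax":0,"ay":0,"az":0},{"x":0,"y":1.5,"z":0,"ax":0,"ay":0,"az":0}]}}

```text
time: 7.02
tool_pos: [0.6179, -0.1763, 0.1153]
tool_rot: [0.015, 0.707, 0.013, -0.707]
contact_force: [1.0, 0.2, -0.9]
gripper_width: 0.272
```

```bash
python3 -c "
from h import *
go([.6184,-.210,.1140],-87.8)
f=cam('scene');crop(f,110,110,270,230,'pics/f4.png')"
```

```text
t 7.02 pos [ 0.6179 -0.1763  0.1153] F [ 1.0236  0.1594 -0.8721] w 0.272
[0.05 1.35 0.03] [ 0.01 -0.   -0.02]
pics/f4.png scale 5.0
```

View pics/f4.png

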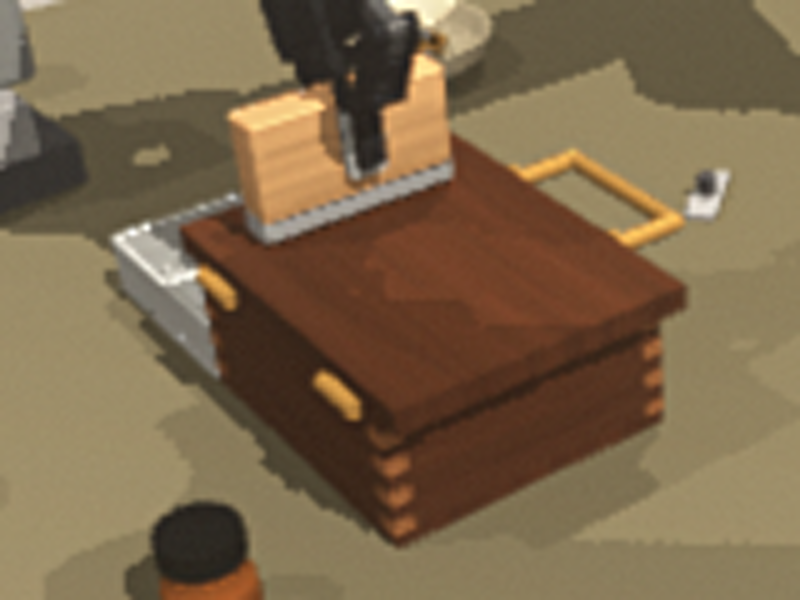

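{"name": "drive_tool", "arguments": {"series": [{"x":0.05,"y":0.3,"z":0,"ax":0,"ay":0,"az":0},{"x":0.05,"y":0.6,"z":0,"ax":0,"ay":0,"az":0},{"x":0.05,"y":0.85,"z":0,"ax":0,"ay":0,"az":0},{"x":0.05,"y":1.1,"z":0,"ax":0,"ay":0,"az":0},{"x":0.05,"y":1.35,"z":0,"ax":0,"ay":0,"az":0}]}}

```text
time: 7.48
tool_pos: [0.6193, -0.2099, 0.1142]
tool_rot: [0.015, 0.707, 0.013, -0.707]
contact_force: [-0.1, -1.1, -1.0]
gripper_width: 0.277
```

{"name": "drive_tool", "arguments": {"series": [{"x":0,"y":0.15,"z":0,"ax":0,"ay":0,"az":0},{"x":0,"y":0.25,"z":0,"ax":0,"ay":0,"az":0},{"x":0,"y":0.25,"z":0,"ax":0,"ay":0,"az":0},{"x":0,"y":0.25,"z":0,"ax":0,"ay":0,"az":0}]}}

```text
time: 7.82
tool_pos: [0.6194, -0.2155, 0.1141]
tool_rot: [0.014, 0.707, 0.013, -0.707]
contact_force: [-1.0, -0.7, -0.7]
gripper_width: 0.275
```

```bash
python3 -c "
from h import *
go([.6184,-.210,.1140],-87.8)
f=cam('scene');crop(f,110,110,270,230,'pics/f5.png')
f=cam('top');crop(f,300,100,480,235,'pics/f6.png')"
```

```text
t 7.82 pos [ 0.6194 -0.2155  0.1141] F [-1.0403 -0.6962 -0.6994] w 0.275
[ 0.   -0.22  0.03] [ 0.01 -0.   -0.02]
pics/f5.png scale 5.0
pics/f6.png scale 4.444444444444445
```

View pics/f5.png

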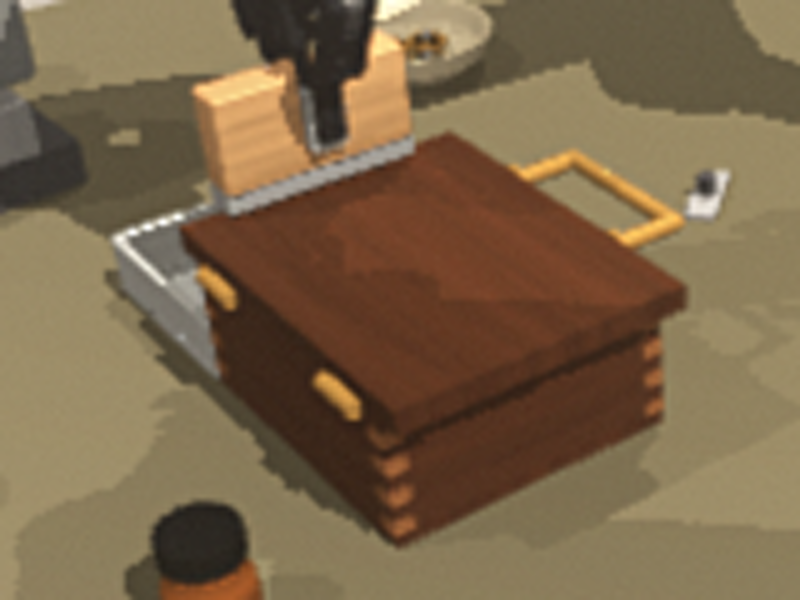

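View pics/f6.png

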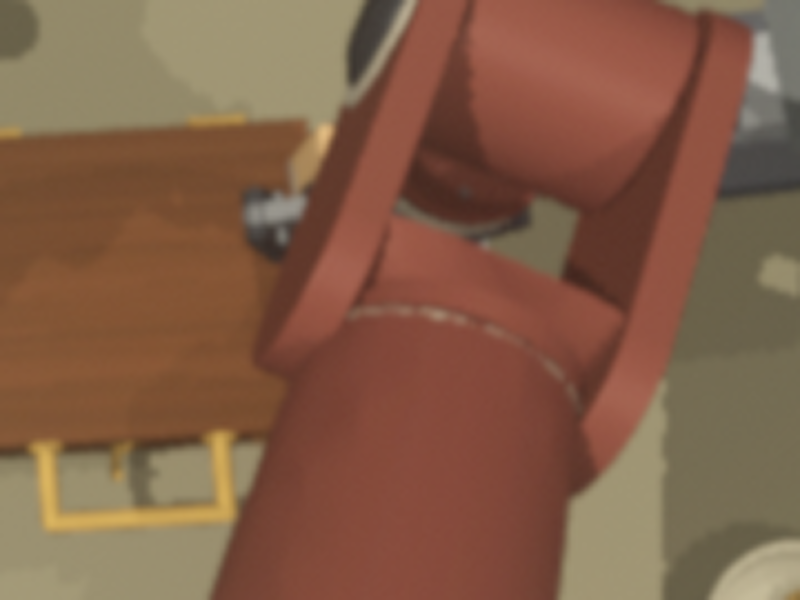

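{"name": "drive_tool", "arguments": {"series": [{"x":-0.5,"y":0,"z":0,"ax":0,"ay":0,"az":0},{"x":-1.5,"y":0,"z":0,"ax":0,"ay":0,"az":0},{"x":-2.5,"y":0,"z":0,"ax":0,"ay":0,"az":0},{"x":-2.5,"y":-1.5,"z":0,"ax":0,"ay":0,"az":0},{"x":-2.5,"y":-3,"z":0,"ax":0,"ay":0,"az":0}]}}

```text
time: 8.33
tool_pos: [0.6182, -0.1415, 0.181]
tool_rot: [0.014, 0.709, 0.011, -0.705]
contact_force: [1.3, 0.8, -1.0]
gripper_width: 0.273
```

{"name": "drive_tool", "arguments": {"series": [{"x":0,"y":-1.5,"z":0,"ax":0,"ay":0,"az":0},{"x":0,"y":-3,"z":0,"ax":0,"ay":0,"az":0},{"x":0,"y":-4.5,"z":0,"ax":0,"ay":0,"az":0},{"x":0,"y":-6,"z":0,"ax":0,"ay":0,"az":0},{"x":0,"y":-6,"z":0,"ax":0,"ay":0,"az":0}]}}

```text
time: 8.75
tool_pos: [0.6101, 0.0156, 0.1775]
tool_rot: [0.016, 0.707, 0.017, -0.706]
contact_force: [-0.1, -0.5, -1.2]
gripper_width: 0.276
```

```bash
python3 -c "
from h import *
go([.56,.165,.17],-87.8)
f=cam('top');crop(f,330,100,450,205,'pics/f7.png')"
```

```text
t 8.75 pos [0.6101 0.0156 0.1775] F [-0.0515 -0.5383 -1.2142] w 0.276
[ 0.31 -6.06  1.73] [ 0.09 -0.02  0.01]
pics/f7.png scale 5.714285714285714
```

View pics/f7.png

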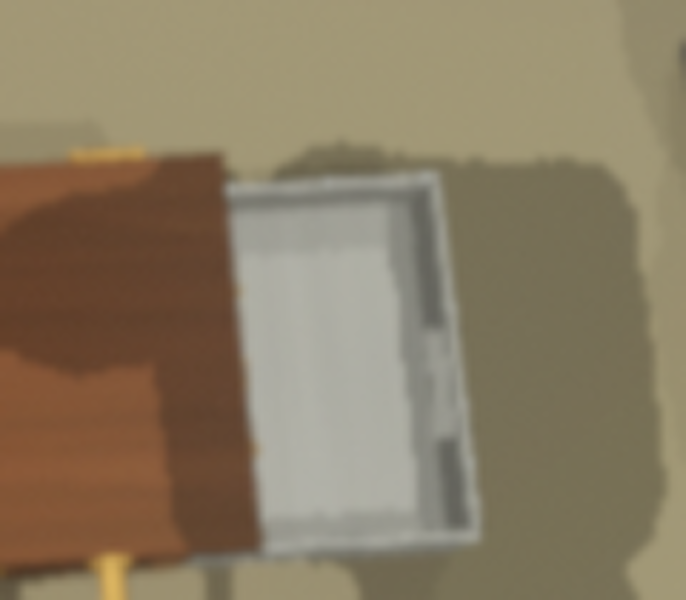

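```bash
python3 -c "
from h import *
f=cam('scene');crop(f,110,110,270,230,'pics/f8.png')"
```

```text
pics/f8.png scale 5.0
```

View pics/f8.png

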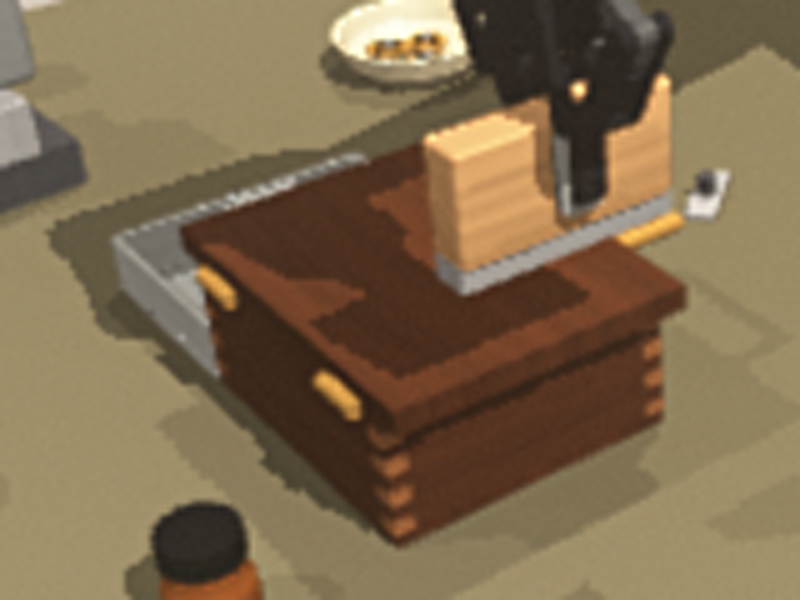

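{"name": "drive_tool", "arguments": {"series": [{"x":0.2,"y":-1.5,"z":0.43,"ax":0.05,"ay":0,"az":0},{"x":0.2,"y":-3,"z":0.9,"ax":0.09,"ay":0,"az":0},{"x":0.2,"y":-4.5,"z":1.3,"ax":0.09,"ay":0,"az":0},{"x":0.2,"y":-6,"z":1.73,"ax":0.09,"ay":0,"az":0},{"x":0.2,"y":-6,"z":1.73,"ax":0.09,"ay":0,"az":0}]}}

```text
time: 9.27
tool_pos: [0.5598, 0.1616, 0.1716]
tool_rot: [-0.012, -0.707, -0.013, 0.707]
contact_force: [0.7, -0.8, -1.3]
gripper_width: 0.272
```

```bash
python3 -c "
from h import *
f=cam('top');cv2.imwrite('pics/g1.png',f['img'])
go([.56,.165,.024],-87.8)"
```

```text
t 9.32 pos [0.5609 0.1591 0.1716] F [-0.0433 -0.089  -1.3277] w 0.272
[ 5.9  -0.25  0.03] [-0.04 -0.01 -0.02]
```

View pics/g1.png

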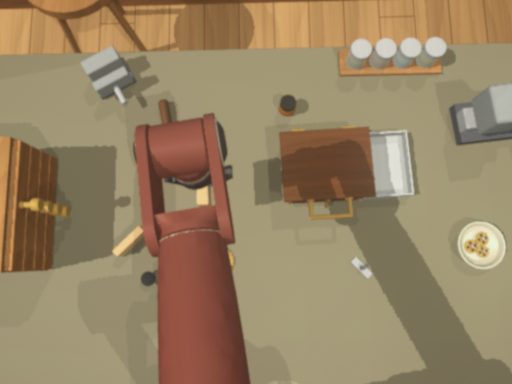

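{"name": "drive_tool", "arguments": {"series": [{"x":1.3,"y":0,"z":0,"ax":0,"ay":0,"az":0},{"x":2.6,"y":0,"z":0,"ax":0,"ay":0,"az":0},{"x":3.9,"y":0,"z":0,"ax":0,"ay":0,"az":0},{"x":4.9,"y":0,"z":0,"ax":0,"ay":0,"az":0},{"x":5.5,"y":0,"z":0,"ax":0,"ay":0,"az":0}]}}

```text
time: 9.73
tool_pos: [0.5601, 0.1548, 0.0301]
tool_rot: [-0.011, -0.706, -0.009, 0.709]
contact_force: [0.4, 0.1, -2.4]
gripper_width: 0.273
```

{"name": "drive_tool", "arguments": {"series": [{"x":0.2,"y":0,"z":0,"ax":0,"ay":0,"az":0},{"x":0.35,"y":0,"z":0,"ax":0,"ay":0,"az":0},{"x":0.35,"y":0,"z":0,"ax":0,"ay":0,"az":0},{"x":0.35,"y":0,"z":0,"ax":0,"ay":0,"az":0}]}}

```text
time: 10.07
tool_pos: [0.563, 0.1568, 0.0264]
tool_rot: [0.011, 0.708, 0.01, -0.706]
contact_force: [-0.4, -0.4, -1.1]
gripper_width: 0.276
```

```bash
python3 -c "
from h import *
go([.56,.165,.0235],-87.8)"
```

```text
t 10.07 pos [0.563  0.1568 0.0264] F [-0.4149 -0.4278 -1.1195] w 0.276
[ 0.11 -0.33  0.11] [-0.09 -0.03 -0.02]
```

{"name": "drive_tool", "arguments": {"series": [{"x":0.1,"y":0,"z":0,"ax":0,"ay":0,"az":0},{"x":0.15,"y":0,"z":0,"ax":0,"ay":0,"az":0},{"x":0.15,"y":0,"z":0,"ax":0,"ay":0,"az":0},{"x":0.15,"y":0,"z":0,"ax":0,"ay":0,"az":0}]}}

```text
time: 10.4
tool_pos: [0.5629, 0.1575, 0.0229]
tool_rot: [0.012, 0.708, 0.011, -0.706]
contact_force: [0.2, -1.9, 5.7]
gripper_width: 0.271
```

```bash
python3 -c "
from h import *
go([.56,.165,.0235],-87.8)"
```

```text
t 10.4 pos [0.5629 0.1575 0.0229] F [ 0.163  -1.8513  5.6523] w 0.271
[-0.03 -0.31  0.11] [-0.07 -0.04 -0.02]
```

{"name": "drive_tool", "arguments": {"series": [{"x":0,"y":0,"z":0,"ax":0,"ay":0,"az":0},{"x":0,"y":0,"z":0,"ax":0,"ay":0,"az":0},{"x":0,"y":0,"z":0,"ax":0,"ay":0,"az":0},{"x":0,"y":0,"z":0,"ax":0,"ay":0,"az":0}], "hand": 0.7}}

```text
time: 10.73
tool_pos: [0.561, 0.1574, 0.0205]
tool_rot: [-0.012, -0.707, -0.011, 0.707]
contact_force: [-0.4, -0.3, -1.2]
gripper_width: 0.702
```

{"name": "drive_tool", "arguments": {"series": [{"x":-0.8,"y":0,"z":0,"ax":0,"ay":0,"az":0},{"x":-2,"y":0,"z":0,"ax":0,"ay":0,"az":0},{"x":-3.5,"y":0,"z":0,"ax":0,"ay":0,"az":0},{"x":-5,"y":0,"z":0,"ax":0,"ay":0,"az":0},{"x":-6,"y":0,"z":0,"ax":0,"ay":0,"az":0}]}}

```text
time: 11.15
tool_pos: [0.5624, 0.1579, 0.1748]
tool_rot: [0.012, 0.709, 0.011, -0.705]
contact_force: [0.8, 0.1, 1.1]
gripper_width: 0.701
```

```bash
python3 -c "
from h import *
go([.491,-.117,.17],2.2)
f=cam('scene');cv2.imwrite('pics/g2.png',f['img'])"
```

```text
t 11.15 pos [0.5624 0.1579 0.1748] F [0.8236 0.098  1.0982] w 0.701
[ 0.19 10.9   3.21] [-18.08  -0.03  -0.05]
```

View pics/g2.png

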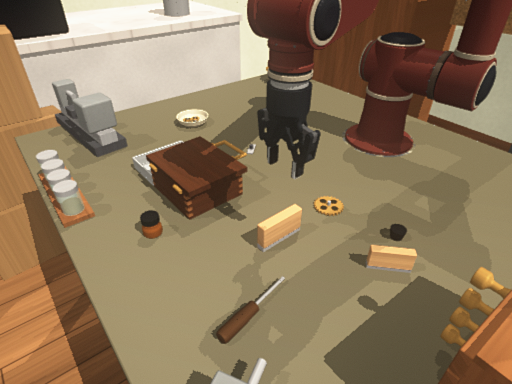

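{"name": "drive_tool", "arguments": {"series": [{"x":0,"y":10.9,"z":3.21,"ax":-18,"ay":0,"az":0},{"x":0,"y":10.9,"z":3.21,"ax":-18,"ay":0,"az":0},{"x":0,"y":10.9,"z":3.21,"ax":-18,"ay":0,"az":0},{"x":0,"y":10.9,"z":3.21,"ax":-18,"ay":0,"az":0},{"x":0,"y":10.9,"z":3.21,"ax":-18,"ay":0,"az":0}], "hand": 0.4}}

```text
time: 11.62
tool_pos: [0.5127, -0.0286, 0.1708]
tool_rot: [-0.213, -0.674, -0.212, 0.675]
contact_force: [0.7, 0.6, 1.2]
gripper_width: 0.397
```

```bash
python3 -c "
from h import *
go([.4905,-.117,.17],2.2)"
```

```text
t 11.62 pos [ 0.5127 -0.0286  0.1708] F [0.662  0.6221 1.2062] w 0.397
[0.04 2.39 2.75] [-11.45   0.02  -0.01]
```

{"name": "drive_tool", "arguments": {"series": [{"x":0,"y":2.39,"z":2.75,"ax":-11.45,"ay":0,"az":0},{"x":0,"y":2.39,"z":2.75,"ax":-11.45,"ay":0,"az":0},{"x":0,"y":2.39,"z":2.75,"ax":-11.45,"ay":0,"az":0},{"x":0,"y":2.39,"z":2.75,"ax":-11.45,"ay":0,"az":0},{"x":0,"y":2.39,"z":2.75,"ax":-11.45,"ay":0,"az":0}]}}

```text
time: 12.03
tool_pos: [0.4904, -0.1168, 0.1708]
tool_rot: [-0.4, -0.583, -0.4, 0.583]
contact_force: [-0.9, 0.6, -0.2]
gripper_width: 0.4
```

```bash
python3 -c "
from h import *
go([.4905,-.117,.15],2.2)"
```

```text
t 12.03 pos [ 0.4904 -0.1168  0.1708] F [-0.8847  0.5689 -0.2459] w 0.4
[0.83 0.01 0.01] [-4.66  0.02  0.  ]
```

{"name": "drive_tool", "arguments": {"series": [{"x":0.4,"y":0,"z":0,"ax":-1.4,"ay":0,"az":0},{"x":0.8,"y":0,"z":0,"ax":-2.8,"ay":0,"az":0},{"x":0.8,"y":0,"z":0,"ax":-4.2,"ay":0,"az":0},{"x":0.8,"y":0,"z":0,"ax":-4.66,"ay":0,"az":0},{"x":0.8,"y":0,"z":0,"ax":-4.66,"ay":0,"az":0}]}}

```text
time: 12.45
tool_pos: [0.4905, -0.1154, 0.1505]
tool_rot: [0.509, 0.49, 0.509, -0.491]
contact_force: [0.6, -0.3, 0.1]
gripper_width: 0.404
```

```bash
python3 -c "
from h import *
go([.4905,-.117,.0633],2.2)
f=cam('scene');crop(f,140,80,320,215,'pics/h1.png')"
```

```text
t 12.45 pos [ 0.4905 -0.1154  0.1505] F [ 0.5739 -0.3313  0.0737] w 0.404
[ 3.49 -0.    0.06] [-0.03  0.01  0.01]
pics/h1.png scale 4.444444444444445
```

View pics/h1.png

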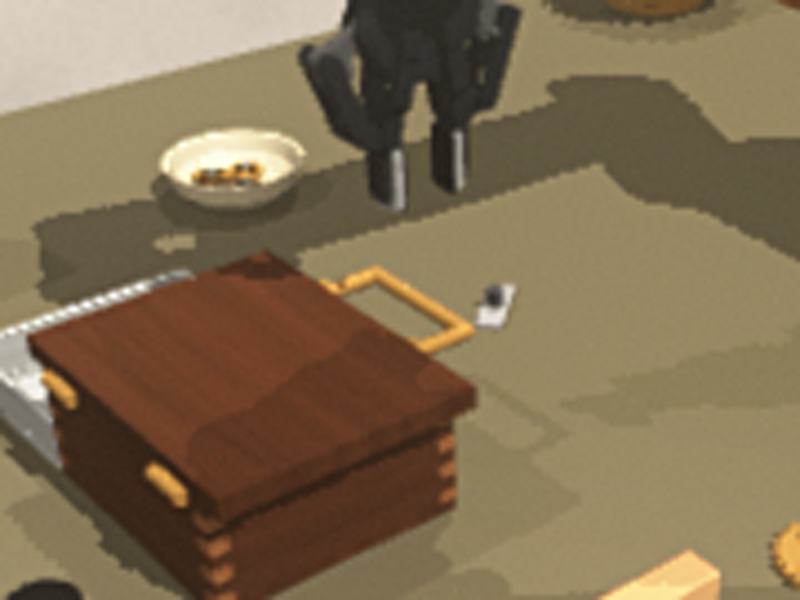

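{"name": "drive_tool", "arguments": {"series": [{"x":0.6,"y":0,"z":0,"ax":0,"ay":0,"az":0},{"x":1.2,"y":0,"z":0,"ax":0,"ay":0,"az":0},{"x":1.8,"y":0,"z":0,"ax":0,"ay":0,"az":0},{"x":2,"y":0,"z":0,"ax":0,"ay":0,"az":0},{"x":2,"y":0,"z":0,"ax":0,"ay":0,"az":0}]}}

```text
time: 12.92
tool_pos: [0.4898, -0.1151, 0.0997]
tool_rot: [0.508, 0.49, 0.509, -0.492]
contact_force: [0.8, 0.5, -0.3]
gripper_width: 0.401
```

```bash
python3 -c "
from h import *
go([.4905,-.117,.0633],2.2)
f=cam('scene');crop(f,190,100,290,175,'pics/h2.png')
f=cam('top');crop(f,280,160,380,235,'pics/h3.png')
print(proj(f,[.4905,-.1168,.082]))"
```

```text
t 12.92 pos [ 0.4898 -0.1151  0.0997] F [ 0.8094  0.5481 -0.2886] w 0.401
[1.46 0.03 0.08] [-0.04  0.    0.03]
pics/h2.png scale 8.0
pics/h3.png scale 8.0
[330.5676 216.4246]
```

View pics/h2.png

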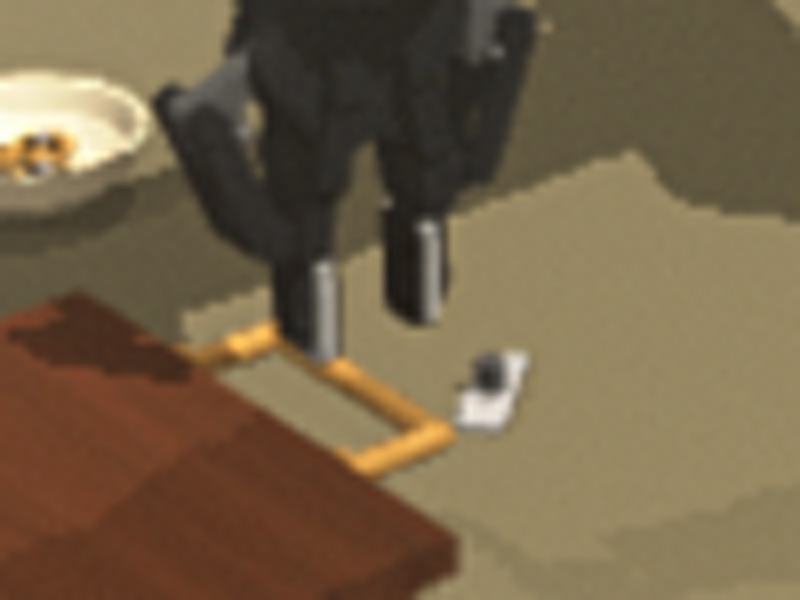

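View pics/h3.png

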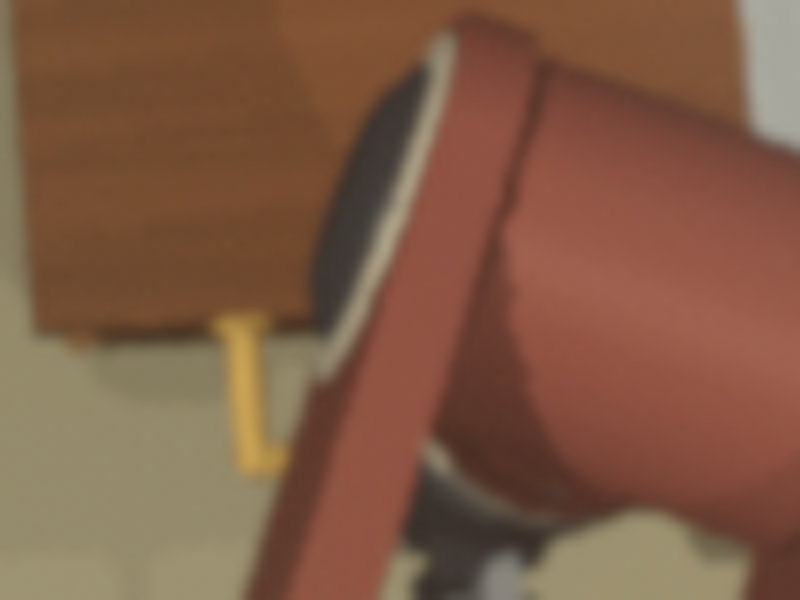

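{"name": "drive_tool", "arguments": {"series": [{"x":0.4,"y":0.03,"z":0.08,"ax":0,"ay":0,"az":0},{"x":0.8,"y":0.03,"z":0.08,"ax":0,"ay":0,"az":0},{"x":1.2,"y":0.03,"z":0.08,"ax":0,"ay":0,"az":0},{"x":1.46,"y":0.03,"z":0.08,"ax":0,"ay":0,"az":0},{"x":1.46,"y":0.03,"z":0.08,"ax":0,"ay":0,"az":0}]}}

```text
time: 13.43
tool_pos: [0.4903, -0.1171, 0.0624]
tool_rot: [0.508, 0.49, 0.51, -0.492]
contact_force: [0.4, 0.6, -1.3]
gripper_width: 0.399
```

```bash
python3 -c "
from h import *
go([.4905,-.117,.0633],2.2)
f=cam('scene');crop(f,190,100,290,175,'pics/h4.png')"
```

```text
t 13.43 pos [ 0.4903 -0.1171  0.0624] F [ 0.423   0.5795 -1.2594] w 0.399
[-0.04  0.01 -0.  ] [-0.04 -0.    0.04]
pics/h4.png scale 8.0
```

View pics/h4.png

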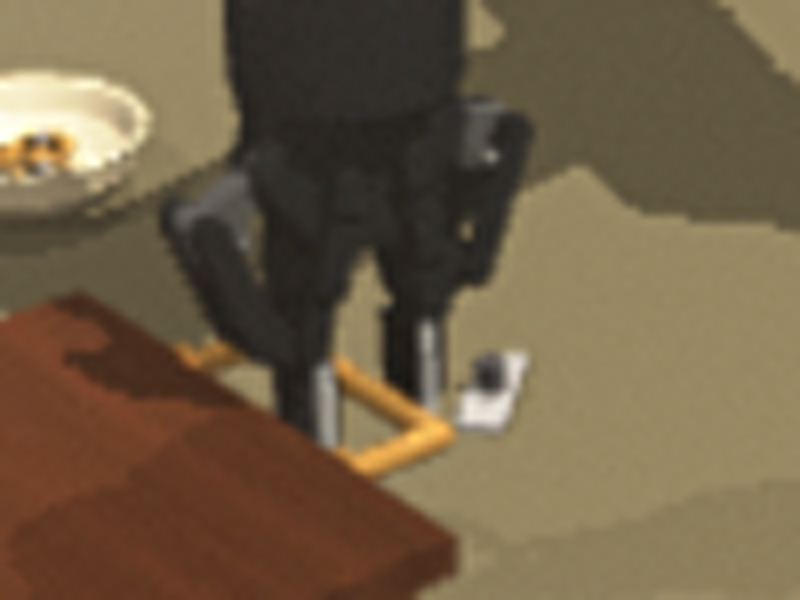

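Fingers straddle the bar. Close.

{"name": "drive_tool", "arguments": {"series": [{"x":0,"y":0,"z":0,"ax":0,"ay":0,"az":0},{"x":0,"y":0,"z":0,"ax":0,"ay":0,"az":0},{"x":0,"y":0,"z":0,"ax":0,"ay":0,"az":0},{"x":0,"y":0,"z":0,"ax":0,"ay":0,"az":0},{"x":0,"y":0,"z":0,"ax":0,"ay":0,"az":0}], "hand": 0}}

```text
time: 13.9
tool_pos: [0.4918, -0.1178, 0.0653]
tool_rot: [0.509, 0.491, 0.508, -0.491]
contact_force: [-3.3, 0.3, 0.9]
gripper_width: 0.095
```

```bash
cat >> h.py <<'E'
HX,HZ,r=.6952,.075,np.hypot(.205,.007); a0=np.arctan2(.007,.205)
def arc(th):
    """TCP offset from the shut pose, in case x-z plane, metres"""
    return -r*np.cos(a0+th)+.205, r*np.sin(a0+th)-.007
def plan(th0,ths):
    x0,z0=arc(th0)
    for t in ths:
        x,z=arc(t); print(round(t,3),"tool x",round(-(z-z0)/.025,2),"tool y",round((x-x0)/.025,2))
E
python3 -c "
from h import *
go([.4905,-.117,.0633],2.2)
plan(0,[.03,.07,.11,.15,.19]);plan(.19,[.23,.27,.31,.35,.39])"
```

```text
t 13.9 pos [ 0.4918 -0.1178  0.0653] F [-3.2787  0.2787  0.8673] w 0.095
[ 0.08 -0.05 -0.03] [-0.03  0.02 -0.  ]
0.03 tool x -0.25 tool y 0.01
0.07 tool x -0.57 tool y 0.04
0.11 tool x -0.9 tool y 0.08
0.15 tool x -1.22 tool y 0.13
0.19 tool x -1.54 tool y 0.2
0.23 tool x -0.32 tool y 0.08
0.27 tool x -0.63 tool y 0.17
0.31 tool x -0.94 tool y 0.28
0.35 tool x -1.25 tool y 0.39
0.39 tool x -1.55 tool y 0.52
```

{"name": "drive_tool", "arguments": {"series": [{"x":-0.25,"y":0.01,"z":0,"ax":0,"ay":0,"az":0},{"x":-0.57,"y":0.04,"z":0,"ax":0,"ay":0,"az":0},{"x":-0.9,"y":0.08,"z":0,"ax":0,"ay":0,"az":0},{"x":-1.22,"y":0.13,"z":0,"ax":0,"ay":0,"az":0},{"x":-1.54,"y":0.2,"z":0,"ax":0,"ay":0,"az":0}]}}

```text
time: 14.32
tool_pos: [0.4967, -0.1176, 0.1044]
tool_rot: [0.509, 0.49, 0.508, -0.492]
contact_force: [-0.9, -1.9, -2.6]
gripper_width: 0.088
```

```bash
cat >> h.py <<'E'
def lid():
    s,p,M=pose(); g=p-0.0187*M[:,0]
    u=np.array([np.cos(np.radians(2.2)),np.sin(np.radians(2.2))]); d=(g[:2]-np.array([.6957,-.1089]))@u
    print("t",round(s["time"],2),"p",p,"lid",round(np.arctan2(g[2]-.0765,-d)-a0,3),"rad",round(np.hypot(d,g[2]-.0765),4),"F",s["contact_force"],"w",round(s["gripper_width"],3))
E
python3 -c "
from h import *
lid()
f=cam('scene');crop(f,110,60,290,195,'pics/i1.png')"
```

```text
t 14.32 p [ 0.4967 -0.1176  0.1044] lid 0.196 rad 0.2046 F [-0.8773 -1.9106 -2.6485] w 0.088
pics/i1.png scale 4.444444444444445
```

View pics/i1.png

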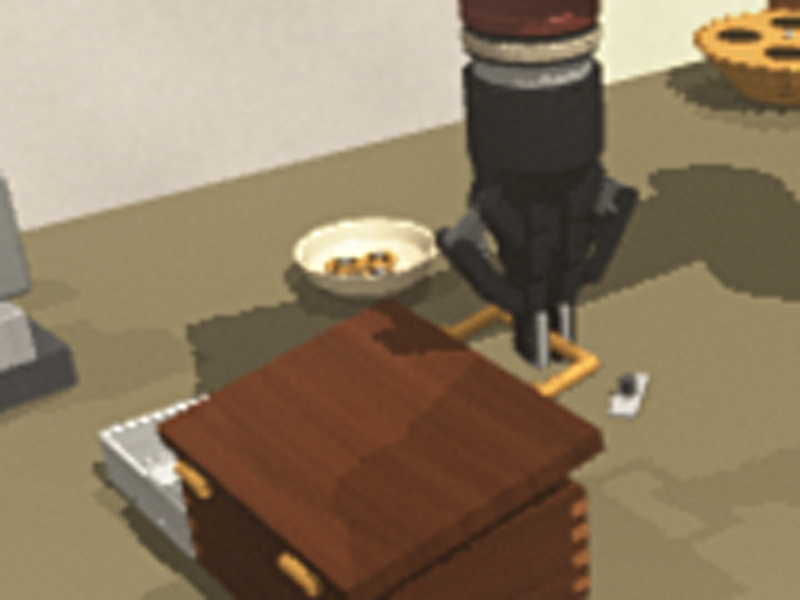

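{"name": "drive_tool", "arguments": {"series": [{"x":-0.32,"y":0.08,"z":0,"ax":0,"ay":0,"az":0},{"x":-0.63,"y":0.17,"z":0,"ax":0,"ay":0,"az":0},{"x":-0.94,"y":0.28,"z":0,"ax":0,"ay":0,"az":0},{"x":-1.25,"y":0.39,"z":0,"ax":0,"ay":0,"az":0},{"x":-1.55,"y":0.52,"z":0,"ax":0,"ay":0,"az":0}]}}

```text
time: 14.78
tool_pos: [0.5091, -0.1171, 0.143]
tool_rot: [0.509, 0.49, 0.509, -0.492]
contact_force: [-4.5, -3.2, 0.3]
gripper_width: 0.088
```

```bash
python3 -c "
from h import *
lid()
plan(.39,[.43,.47,.51,.55,.59]);plan(.59,[.63,.67,.71,.75,.79])"
```

```text
t 14.78 p [ 0.5091 -0.1171  0.143 ] lid 0.394 rad 0.2052 F [-4.5122 -3.2225  0.3377] w 0.088
0.43 tool x -0.3 tool y 0.14
0.47 tool x -0.59 tool y 0.29
0.51 tool x -0.87 tool y 0.46
0.55 tool x -1.15 tool y 0.63
0.59 tool x -1.42 tool y 0.82
0.63 tool x -0.26 tool y 0.2
0.67 tool x -0.52 tool y 0.4
0.71 tool x -0.76 tool y 0.62
0.75 tool x -1.0 tool y 0.85
0.79 tool x -1.23 tool y 1.09
```

{"name": "drive_tool", "arguments": {"series": [{"x":-0.3,"y":0.14,"z":0,"ax":0,"ay":0,"az":0},{"x":-0.59,"y":0.29,"z":0,"ax":0,"ay":0,"az":0},{"x":-0.87,"y":0.46,"z":0,"ax":0,"ay":0,"az":0},{"x":-1.15,"y":0.63,"z":0,"ax":0,"ay":0,"az":0},{"x":-1.42,"y":0.82,"z":0,"ax":0,"ay":0,"az":0}]}}

```text
time: 15.2
tool_pos: [0.5289, -0.1163, 0.179]
tool_rot: [0.508, 0.489, 0.509, -0.493]
contact_force: [-9.8, -1.9, 5.0]
gripper_width: 0.092
```

```bash
python3 -c "
from h import *
lid()
f=cam('scene');crop(f,110,60,290,195,'pics/i2.png')"
```

```text
t 15.2 p [ 0.5289 -0.1163  0.179 ] lid 0.594 rad 0.2062 F [-9.8002 -1.889   4.9517] w 0.092
pics/i2.png scale 4.444444444444445
```

View pics/i2.png

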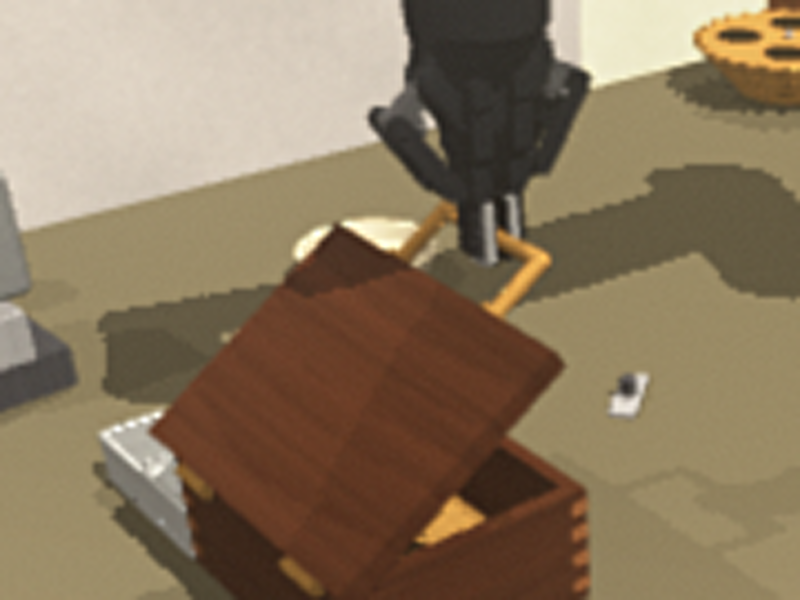

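{"name": "drive_tool", "arguments": {"series": [{"x":-0.28,"y":0.17,"z":0,"ax":0,"ay":0,"az":0},{"x":-0.54,"y":0.36,"z":0,"ax":0,"ay":0,"az":0},{"x":-0.79,"y":0.57,"z":0,"ax":0,"ay":0,"az":0},{"x":-1.03,"y":0.8,"z":0,"ax":0,"ay":0,"az":0},{"x":-1.26,"y":1.04,"z":0,"ax":0,"ay":0,"az":0}]}}

```text
time: 15.67
tool_pos: [0.5561, -0.1152, 0.2113]
tool_rot: [0.509, 0.49, 0.509, -0.492]
contact_force: [-6.3, -0.9, 3.9]
gripper_width: 0.091
```

```bash
python3 -c "
from h import *
lid()
plan(.79,[.82,.85,.88,.91,.94]);plan(.94,[.97,1.0,1.02,1.04])
f=cam('top');crop(f,330,100,450,205,'pics/i3.png')"
```

```text
t 15.67 p [ 0.5561 -0.1152  0.2113] lid 0.798 rad 0.2076 F [-6.3311 -0.9154  3.8696] w 0.091
0.82 tool x -0.16 tool y 0.18
0.85 tool x -0.32 tool y 0.37
0.88 tool x -0.48 tool y 0.56
0.91 tool x -0.62 tool y 0.76
0.94 tool x -0.77 tool y 0.96
0.97 tool x -0.14 tool y 0.21
1.0 tool x -0.26 tool y 0.42
1.02 tool x -0.35 tool y 0.56
1.04 tool x -0.43 tool y 0.7
pics/i3.png scale 5.714285714285714
```

View pics/i3.png

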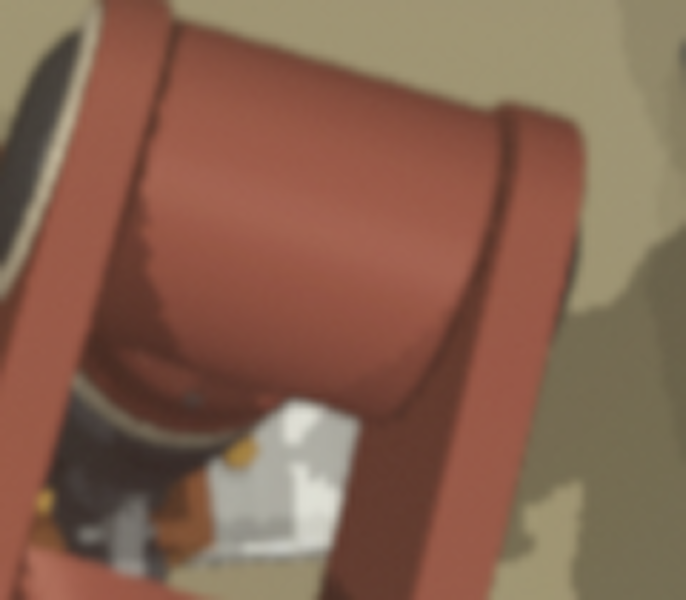

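{"name": "drive_tool", "arguments": {"series": [{"x":-0.17,"y":0.17,"z":0,"ax":0,"ay":0,"az":0},{"x":-0.33,"y":0.36,"z":0,"ax":0,"ay":0,"az":0},{"x":-0.49,"y":0.54,"z":0,"ax":0,"ay":0,"az":0},{"x":-0.64,"y":0.74,"z":0,"ax":0,"ay":0,"az":0},{"x":-0.79,"y":0.94,"z":0,"ax":0,"ay":0,"az":0}]}}

```text
time: 16.13
tool_pos: [0.5798, -0.1142, 0.2313]
tool_rot: [0.509, 0.491, 0.508, -0.492]
contact_force: [-4.3, -1.0, 4.3]
gripper_width: 0.093
```

```bash
python3 -c "
from h import *
lid()"
```

```text
t 16.13 p [ 0.5798 -0.1142  0.2313] lid 0.947 rad 0.2087 F [-4.2734 -1.0293  4.3345] w 0.093
```

{"name": "drive_tool", "arguments": {"series": [{"x":-0.14,"y":0.21,"z":0,"ax":0,"ay":0,"az":0},{"x":-0.27,"y":0.42,"z":0,"ax":0,"ay":0,"az":0},{"x":-0.36,"y":0.56,"z":0,"ax":0,"ay":0,"az":0},{"x":-0.45,"y":0.7,"z":0,"ax":0,"ay":0,"az":0},{"x":-0.48,"y":0.77,"z":0,"ax":0,"ay":0,"az":0}]}}

```text
time: 16.55
tool_pos: [0.6, -0.1135, 0.2442]
tool_rot: [0.51, 0.491, 0.508, -0.491]
contact_force: [-4.7, 0.3, 7.3]
gripper_width: 0.088
```

{"name": "drive_tool", "arguments": {"series": [{"x":0,"y":0,"z":0,"ax":0,"ay":0,"az":0},{"x":0,"y":0,"z":0,"ax":0,"ay":0,"az":0},{"x":0,"y":0,"z":0,"ax":0,"ay":0,"az":0}]}}

```text
time: 16.8
tool_pos: [0.5999, -0.1135, 0.2441]
tool_rot: [0.51, 0.491, 0.508, -0.491]
contact_force: [-4.4, -0.2, 6.4]
gripper_width: 0.088
```

```bash
python3 -c "
from h import *
lid()
plan(1.05,[1.02,.99,.96,.93,.90]);plan(.90,[.87,.845,.825])
f=cam('scene');crop(f,110,40,310,190,'pics/i4.png')"
```

```text
t 16.8 p [ 0.5999 -0.1135  0.2441] lid 1.061 rad 0.2096 F [-4.3987 -0.2299  6.3598] w 0.088
1.02 tool x 0.12 tool y -0.22
0.99 tool x 0.24 tool y -0.43
0.96 tool x 0.37 tool y -0.64
0.93 tool x 0.51 tool y -0.84
0.9 tool x 0.65 tool y -1.04
0.87 tool x 0.15 tool y -0.2
0.845 tool x 0.28 tool y -0.36
0.825 tool x 0.38 tool y -0.48
pics/i4.png scale 4.0
```

View pics/i4.png

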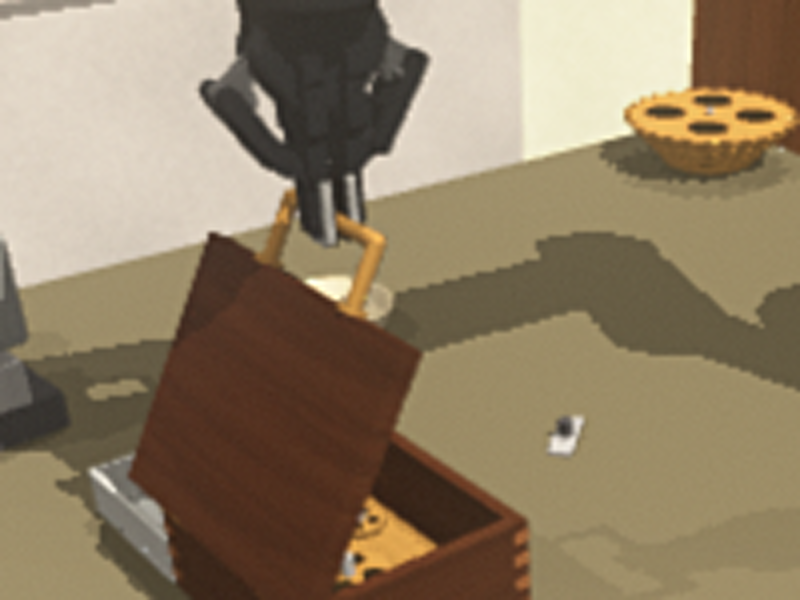

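```bash
python3 -c "
from h import *
f=cam('scene');a=np.radians(2.2);u=np.array([np.cos(a),np.sin(a),0]);v=np.array([-u[1],u[0],0]);H=np.array([.6950,-.1089,.075])
def P(th,d,h,y): return proj(f,H+u*(-d*np.cos(th)+h*np.sin(th))+v*y+np.array([0,0,d*np.sin(th)+h*np.cos(th)]))
for th in(.95,1.0,1.05,1.1):
  print(th,*[(P(th,*q)-[110,40])*4 for q in((.205,.007,.045),(.205,.007,-.045),(.165,.014,.105),(.165,.014,-.105))])
"
```

```text
0.95 [405.3343 250.6953] [319.4576 205.2301] [427.7226 350.0979] [232.9578 233.9448]
1.0 [391.3557 245.0832] [305.6212 199.5727] [415.8164 346.9448] [221.4633 230.4452]
1.05 [376.7551 240.2594] [291.2209 194.656 ] [403.4516 344.4928] [209.6116 227.5516]
1.1 [361.5587 236.2626] [276.2846 190.5158] [390.6547 342.7666] [197.4303 225.2852]
```

{"name": "drive_tool", "arguments": {"series": [{"x":0.12,"y":-0.22,"z":0,"ax":0,"ay":0,"az":0},{"x":0.25,"y":-0.43,"z":0,"ax":0,"ay":0,"az":0},{"x":0.38,"y":-0.64,"z":0,"ax":0,"ay":0,"az":0},{"x":0.52,"y":-0.84,"z":0,"ax":0,"ay":0,"az":0},{"x":0.66,"y":-1.04,"z":0,"ax":0,"ay":0,"az":0}]}}

```text
time: 17.32
tool_pos: [0.5746, -0.1145, 0.2279]
tool_rot: [0.511, 0.492, 0.507, -0.49]
contact_force: [-1.9, -0.3, 7.0]
gripper_width: 0.091
```

{"name": "drive_tool", "arguments": {"series": [{"x":0.1,"y":-0.13,"z":0,"ax":0,"ay":0,"az":0},{"x":0.2,"y":-0.26,"z":0,"ax":0,"ay":0,"az":0},{"x":0.3,"y":-0.38,"z":0,"ax":0,"ay":0,"az":0},{"x":0.39,"y":-0.49,"z":0,"ax":0,"ay":0,"az":0},{"x":0.39,"y":-0.49,"z":0,"ax":0,"ay":0,"az":0}]}}

```text
time: 17.73
tool_pos: [0.5609, -0.115, 0.2163]
tool_rot: [0.51, 0.491, 0.508, -0.491]
contact_force: [-5.3, -1.3, 6.4]
gripper_width: 0.089
```

{"name": "drive_tool", "arguments": {"series": [{"x":0,"y":0,"z":0,"ax":0,"ay":0,"az":0},{"x":0,"y":0,"z":0,"ax":0,"ay":0,"az":0},{"x":0,"y":0,"z":0,"ax":0,"ay":0,"az":0},{"x":0,"y":0,"z":0,"ax":0,"ay":0,"az":0},{"x":0,"y":0,"z":0,"ax":0,"ay":0,"az":0}]}}

```text
time: 18.15
tool_pos: [0.5613, -0.115, 0.2167]
tool_rot: [0.51, 0.491, 0.508, -0.491]
contact_force: [-4.3, -0.9, 6.5]
gripper_width: 0.084
```

```bash
python3 -c "
from h import *
lid()
f=cam('scene');crop(f,110,40,310,190,'pics/j1.png');cv2.imwrite('pics/j2.png',f['img'])
a=np.radians(2.2);u=np.array([np.cos(a),np.sin(a),0]);v=np.array([-u[1],u[0],0]);H=np.array([.6950,-.1089,.075])
def P(th,d,h,y): return proj(f,H+u*(-d*np.cos(th)+h*np.sin(th))+v*y+np.array([0,0,d*np.sin(th)+h*np.cos(th)]))
for th in(.75,.8,.85,.9):
  print(th,*[(P(th,*q)-[110,40])*4 for q in((.205,.007,.045),(.205,.007,-.045),(.165,.014,.105),(.165,.014,-.105))])
g=cam('top');crop(g,330,100,450,205,'pics/j3.png');lid()"
```

```text
t 18.15 p [ 0.5613 -0.115   0.2167] lid 0.834 rad 0.2082 F [-4.306  -0.9317  6.528 ] w 0.084
pics/j1.png scale 4.0
0.75 [454.6373 280.2315] [368.7278 234.5279] [470.3382 369.1771] [274.8935 253.5355]
0.8 [443.3339 271.8648] [357.3571 226.2782] [460.4715 363.494 ] [265.0573 247.8479]
0.85 [431.3404 264.1263] [345.3448 218.6202] [450.0694 358.4004] [254.7766 242.6702]
0.9 [418.6688 257.0564] [332.7058 211.5917] [439.1472 353.9255] [244.0699 238.0276]
pics/j3.png scale 5.714285714285714
t 18.25 p [ 0.5613 -0.115   0.2167] lid 0.834 rad 0.2082 F [-4.5736 -0.8126  6.5366] w 0.087
```

View pics/j1.png

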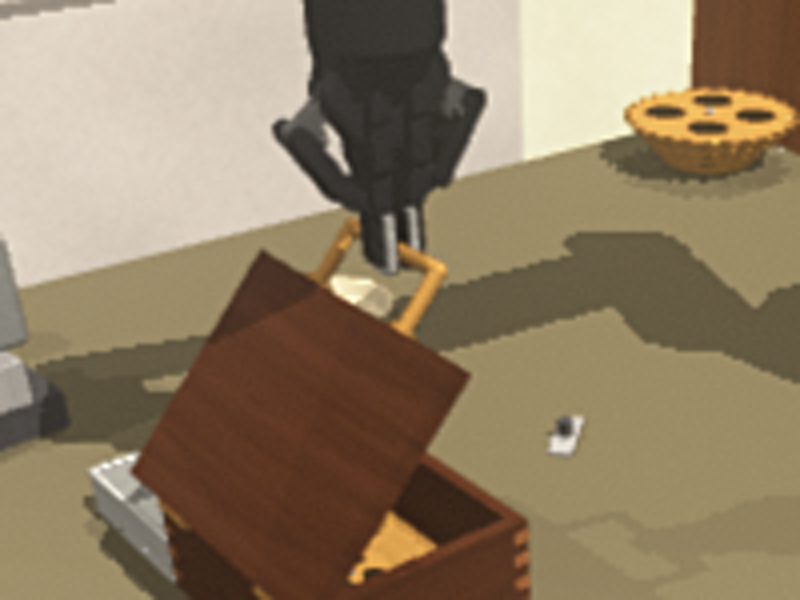

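View pics/j2.png

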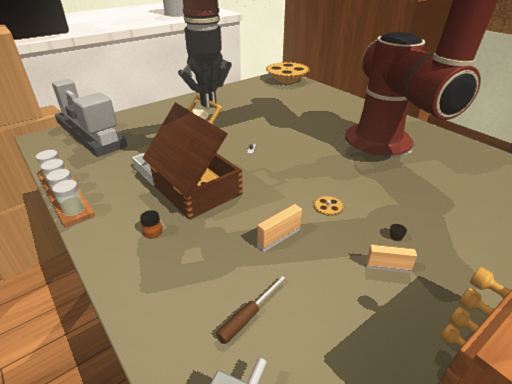

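View pics/j3.png

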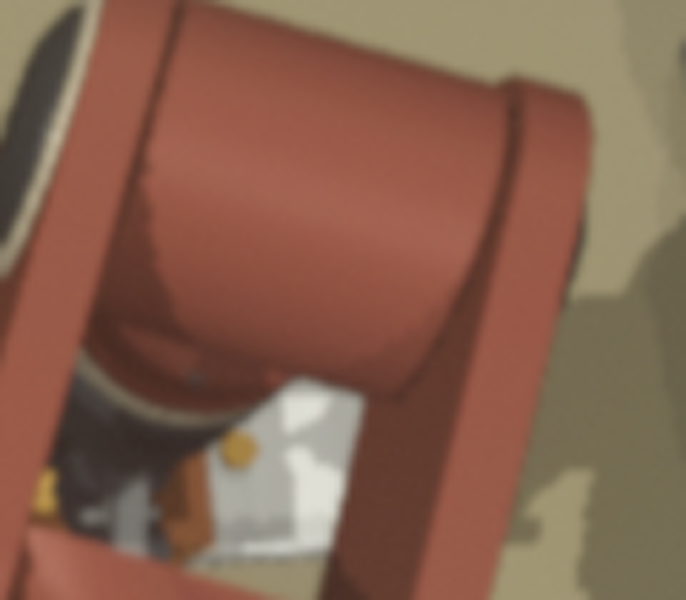

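```bash
python3 -c "
from h import *
from plant import workorder
print(workorder.job_done()); lid()"
```

```text
the job is handed in; nothing more can be done
None
the job is handed in; nothing more can be done
```

The job is handed in with the lid held in the gripper about 7° below its balance point. I could not see all three offcuts in the tray.

**Offcuts:** I wiped all three over the lid edge with the larger scraper and afterwards the lid was clear. From above I saw only the disc on the tray floor. A second piece showed as a speck at the lid's edge. I never saw the third: the camera cannot see a strip about 24 mm wide under the lid's overhang, where it probably fell. No offcut showed on the lid, and I saw none on the bench.

**Scraper:** I set it down upright and released it at about x = 0.56, y = 0.16 m, well clear of the case and tray. It was still standing there in the last picture.

**Lid:** I raised it to about 1.05 rad; the arm's own reading gave 1.06 and the picture 1.03–1.045. I held it there briefly and eased it back. In the last check it was steady at about 0.81 rad by the picture and 0.83 rad by the arm position. The two readings differ slightly, but both are inside the required range. The grip was closed on the bar, with about 8 N on the tool.

**Bystanders:** the ones I could see looked unmoved, though I did not measure them again. I finished at about 18 s of the 61 s allowed.

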